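# Rotate the soap cartons on the bathroom corner shelf

### The job

Restock the soap row on the corner shelf: bring the two older blue-banded cartons forward from under the small upper shelf, in the order they stand, until the first rests against the middle of the front lip, and stand the new green-banded carton from the counter right behind them. Leave the three upright and square to the shelf in one straight row with no gaps. Do not knock any carton over, and do not disturb anything else on the shelf or counter.

Things in the scene. Friction and masses are not known exactly. Their poses are not given: they have to be found in the camera images.
- row_front (a point): Fixed ivory plastic corner shelf (two five-sided boards on posts, 410 mm wide, 300 mm deep). This point is the middle of the inner face of the straight front lip, on the top surface of the lower board (30 mm above the counter). x runs from the lip straight back to the shelf's corner (300 mm away), y along the lip to the left, z up. The lip stands 14 mm above the board, is 4 mm thick and 220 mm long. The soap row stands on this x axis.
- tier_edge (a point): Middle of the lower front edge of the small upper board, which covers the back of the row: 171 mm behind the front lip's inner face, its underside 160 mm above the lower board. This board is 8 mm thick with a rim up to 176 mm above the lower board; at this edge it reaches 90 mm either side. Two posts of 14 mm diameter carry it, 200 mm behind the lip and 91 mm either side of the row. Axes as row_front.
- old_front_mid (a point): Centre of the older soap carton that stands nearer the lip: rigid carton, buff with a blue band round it and a blue stripe on top, 50 mm deep (x), 60 mm wide (y), 105 mm tall (z, up), 180 to 370 g. Friction on the board is about 0.5 to 0.7, so pushed or dragged by its upper half it tips over rather than slides. x points to the shelf's corner, as for row_front.
- old_back_mid (a point): Centre of the other older carton, same size, mass range, colours and axes; it stands 7 to 42 mm behind old_front, partly or half under the upper board, too deep for a gripper that comes straight down in front of it.
- new_carton_mid (a point): Centre of the new soap carton, white with a green band and top stripe, same size, mass range and axes, standing upright on the counter left or right of the shelf, its x axis turned up to 0.4 rad from straight ahead of the robot.
- soap_pump: Bystander: pink soap pump bottle, 64 mm diameter, 170 mm tall, on the counter on the other side of the shelf from the new carton. Origin under its middle.
- glass_jar: Bystander: empty glass jar, 64 mm diameter, 80 mm tall, on the left wing of the lower board. Origin under its middle.
- orange_cup: Bystander: orange plastic cup with handle lying on its side on the right wing of the lower board, 64 mm diameter, 85 mm long. Origin under its middle.
- comb: Bystander: black comb, 140 mm long, 5 mm thick, lying on the upper board. Origin under its middle.
- tweezers: Bystander: steel tweezers, 105 mm long, lying on the upper board behind the comb. Origin under its middle.
There are look-alikes about, which are no part of the job. What is shaped like the part that bears old_back_mid but purple is not meant. What is shaped like the part that bears new_carton_mid but pink or yellow is not meant.

How it is judged:
By the outcome, as a careful person would: the job done as asked, in the order asked, and still so for the second after the job is handed in, with the robot touching nothing.
It also fails if it takes over 69 s, if anything falls off the work surface, if the arm or the gripper's body presses on something with over 40 N, if the wrist force passes 120 N, or if a joint passes its speed limit or range.

### The arm

A 6-joint arm with a two-finger parallel gripper is mounted at the origin on the work surface. World frame = base frame: x ahead of the robot, y to its left, z up, the work surface at z = 0. Lengths are in mm, angles in rad, forces in N, time in s.
With the tool pointing down it reaches from about 350 to 775 mm from the base axis. Payload 7.3 kg.
Tool frame: the origin (TCP) lies between the finger pads; the fingertips stand 22 mm ahead of it and the grasp point (between the pads) lies 3 mm ahead of it (nose_length is the distance from the TCP to the fingertips, in mm); z points along the fingers, y is the direction in which the jaws open and shut (so a half turn about z gives the same grasp; the last joint's range is limited). The gripper opens to 92 mm and grips with 3 to 60 N. Pads are 19 mm wide; open, the fingers measure 130 mm over their backs; the gripper's body (75 mm by 190 mm) begins 47 mm behind the grasp point.
Start: joints at [1.141, 0.342, 1.524, -0, 1.275, -0.146], TCP at [146.987, 504.021, 248.741] pointing down, gripper open.
Joint ranges: [-2.53, 2.53], [-0.77, 2.02], [0.04, 2.7], [-1, 4.14], [0.28, 2.66], [-3.11, 3.11]. Speed limits (rad/s): [2.57, 2.57, 3.14, 3.14, 3.14, 3.14].

### API

Orientations are given as [roll, pitch, yaw] about the fixed x, y, z axes, in that order (R = Rz(yaw) Ry(pitch) Rx(roll)).
In Python, from plant import get_obs, capture, close_job, nose_length gives the robot as it stands.
- The arm moves only by the tool step_arm, never from a script. Its argument "increments" is text: rows parted by semicolons, each of 7 numbers parted by spaces: the turn, a rotation vector about the tool's x, y, z in rad, then the shift along the tool's x, y, z in mm, then the opening, from -1 (shut) to 1 (fully open). A call has 1 to 20 rows; each row is the pose to reach, as a shift and turn from the pose commanded when the call began, along the tool's axes at that moment; what a row does not reach only later rows make up. A row lasts 1/8 s, in which the tool goes at most 62.5 mm and 10.7 degrees, less where a joint would pass 70% of its speed; a pose out of reach is approached as far as the arm can. A call with a gripper value outside its range is refused whole. The fingers move at their own pace and stop on an object; the grip force is fixed at half the most. Time passes only in rows, so rows that repeat a pose let the fingers close. It gives the time, the measured TCP pose, the force and the opening at its end, in the units of the state.
- get_obs(): the state, without advancing time (a new reading comes with each control period).
- capture(name): name is "scene" or "top"; returns a dict with "frame" (384x512x3 uint8, red, green, blue), "K" (3x3 intrinsics, pixels), "extrinsics" (4x4, takes a point from world to camera coordinates). Camera axes: x right, y down, z forward; pixel columns grow to the right and rows downward; lengths in mm; the calibration is good to about 2 mm. A picture is of the moment at which its call begins. There is no depth.
- close_job(): hands the job in, once; it reports no verdict.
The state is a dict: "time": time; "joint_positions": joint angles; "dq": joint speeds; "tau": joint torques, N m; "tool_pos": TCP position; "tcp_rot": TCP orientation; "contact_force": force on the tool from outside, world axes, zero at the start; "moment": the same for the moment, N m; "grip_width": finger opening in mm.
Only numpy, scipy, OpenCV 4.12 (cv2) and the standard library are available. Lean on these libraries where they do the work, as an engineer would, in place of code of your own. Each camera call takes 0.05 s, during which the arm holds its last target.

## Working session

There is one attempt and no reset: what is moved stays moved. The work goes in short steps, Python scripts to look and compute and a tool call to move; the robot and the scene stay as the last step left them, time stands still between calls to the robot, and variables do not carry over. Pictures are saved under pics/ and viewed, and the job is handed in when it is done.

Besides the shell and the picture viewer there is one more tool, called after "Request:" in YAML: its name, and indented under it one key for each argument. step_arm: Moves the arm, as the interface text tells. Its arguments: {"type":"object","properties":{"increments":{"type":"string"}},"required":["increments"]}

```bash
mkdir -p pics; ls
python3 - <<'E'
from plant import *
import cv2,numpy as np
o=get_obs();print({k:np.round(v,3) for k,v in o.items()}, nose_length if not callable(nose_length) else nose_length())
for n in("scene","top"):
    c=capture(n);cv2.imwrite(f"pics/{n}0.png",cv2.resize(c["frame"][:,:,::-1],(800,600),interpolation=cv2.INTER_CUBIC));cv2.imwrite(f"pics/raw_{n}0.png",c["frame"][:,:,::-1])
    np.savez(f"cal_{n}.npz",K=c["K"],E=c["extrinsics"]);print(n,c["K"].round(1),c["extrinsics"].round(3))
E
```

```text
pics
{'time': np.float64(0.0), 'joint_positions': array([ 1.141,  0.343,  1.525, -0.   ,  1.275, -0.146]), 'dq': array([ 0.   ,  0.   , -0.001,  0.001, -0.001, -0.001]), 'tau': array([ 1.0000e-03, -4.3124e+01, -2.4422e+01,  7.2000e-02,  5.6000e-02,
       -0.0000e+00]), 'tool_pos': array([146.823, 503.659, 248.046]), 'tcp_rot': array([-3.14 , -0.   ,  2.858]), 'contact_force': array([-0.503, -0.499,  0.259]), 'moment': array([ 0.012,  0.011, -0.006]), 'grip_width': np.float64(91.851)} 22.0
scene [[351.    0.  254.9]
 [  0.  351.  190.6]
 [  0.    0.    1. ]] [[ 2.000000e-01  9.800000e-01  9.000000e-03 -1.738340e+02]
 [ 6.830000e-01 -1.330000e-01 -7.180000e-01 -2.545670e+02]
 [-7.030000e-01  1.500000e-01 -6.960000e-01  1.447552e+03]
 [ 0.000000e+00  0.000000e+00  0.000000e+00  1.000000e+00]]
top [[460.8   0.  260.1]
 [  0.  460.8 190.4]
 [  0.    0.    1. ]] [[ 1.800000e-02 -1.000000e+00 -1.600000e-02  6.961100e+01]
 [-9.830000e-01 -1.500000e-02 -1.830000e-01  5.612010e+02]
 [ 1.820000e-01  1.900000e-02 -9.830000e-01  1.575349e+03]
 [ 0.000000e+00  0.000000e+00  0.000000e+00  1.000000e+00]]
```

View pics/scene0.png

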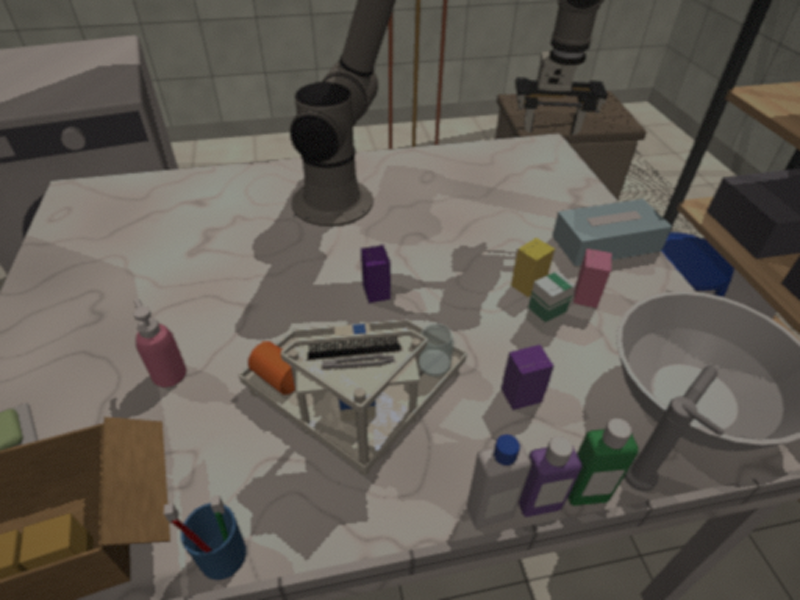

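View pics/top0.png

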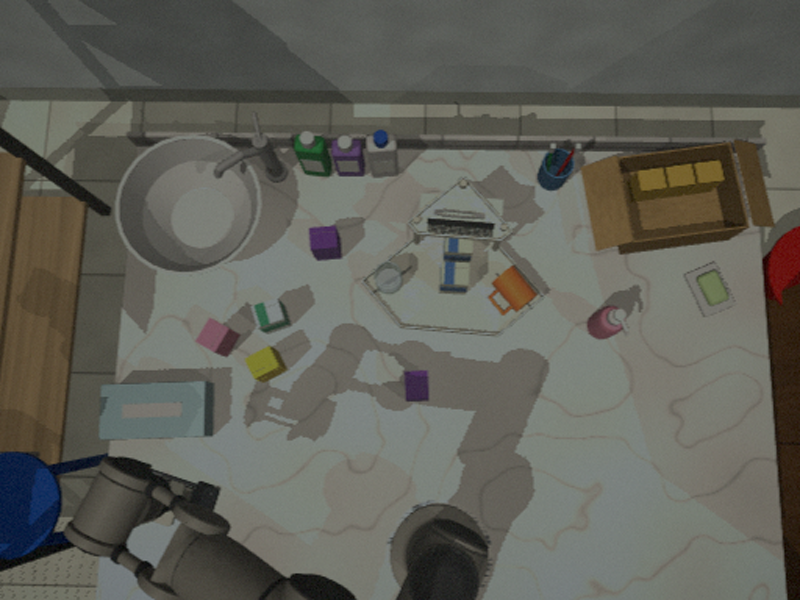

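The top view shows the green/white carton at (270,315), with yellow, pink and purple look-alikes around it. The two blue-banded ones are in the shelf row at (455,265). In the scene view the green carton is at (551,298). I'll enlarge both regions to confirm.

```bash
cat > h.py <<'E'
import numpy as np,cv2
C={n:np.load(f"cal_{n}.npz") for n in("scene","top")}
def ray(n,uv):
    K,E=C[n]["K"],C[n]["E"];R,t=E[:3,:3],E[:3,3]
    o=-R.T@t;d=R.T@np.linalg.solve(K,[uv[0],uv[1],1.]);return o,d/np.linalg.norm(d)
def onz(n,uv,z):
    o,d=ray(n,uv);return o+d*(z-o[2])/d[2]
def proj(n,P):
    K,E=C[n]["K"],C[n]["E"];P=np.atleast_2d(P);q=(E[:3,:3]@P.T+E[:3,3:]).T@K.T;return q[:,:2]/q[:,2:]
def crop(src,dst,x0,x1,y0,y1,s):
    im=cv2.imread(src)[y0:y1,x0:x1];cv2.imwrite(dst,cv2.convertScaleAbs(cv2.resize(im,None,fx=s,fy=s,interpolation=cv2.INTER_CUBIC),alpha=1.5))
E
python3 - <<'E'
from h import *
crop("pics/raw_top0.png","pics/top0_shelf.png",225,355,108,222,6)
crop("pics/raw_top0.png","pics/top0_new.png",115,225,135,255,5)
crop("pics/raw_scene0.png","pics/scene0_shelf.png",150,305,190,305,5)
E
```

```text
(no output)
```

View pics/top0_shelf.png

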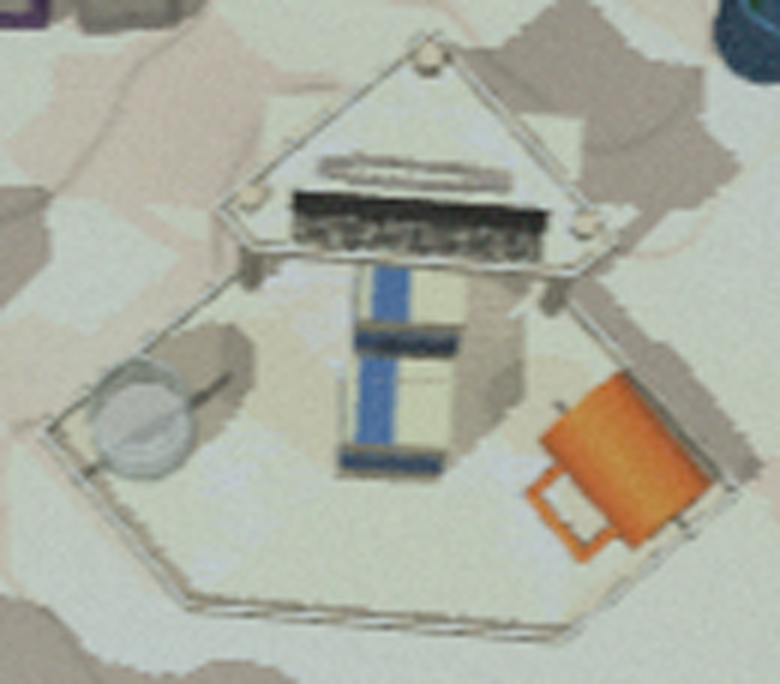

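View pics/top0_new.png

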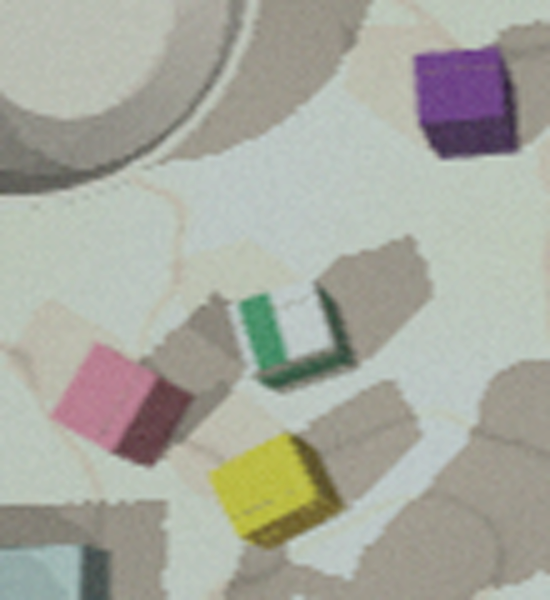

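View pics/scene0_shelf.png

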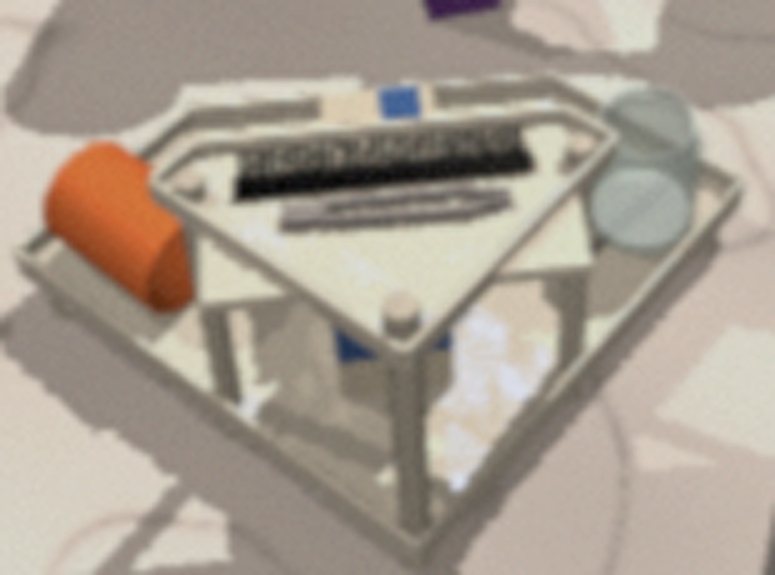

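The crops confirm it. The green-striped white carton at raw top (172,201) is the new one; purple, pink and yellow are decoys. The only two blue-striped cartons are in the shelf row, at raw (289,174) and (291,158). Next I'll enlarge further to get edge positions.

Run:
```python
from h import *
def g(src,dst,x0,x1,y0,y1,s):
    im=cv2.imread(src)[y0:y1,x0:x1];im=cv2.convertScaleAbs(cv2.resize(im,None,fx=s,fy=s,interpolation=cv2.INTER_LINEAR),alpha=1.5)
    for x in range(x0,x1,5):
        X=int((x-x0+.5)*s);cv2.line(im,(X,0),(X,6),(0,0,255),1);cv2.putText(im,str(x),(X,16),0,.35,(0,0,255),1)
    for y in range(y0,y1,5):
        Y=int((y-y0+.5)*s);cv2.line(im,(0,Y),(6,Y),(0,0,255),1);cv2.putText(im,str(y),(8,Y),0,.35,(0,0,255),1)
    cv2.imwrite(dst,im)
g("pics/raw_top0.png","pics/t_lip.png",250,325,198,218,10)
g("pics/raw_top0.png","pics/t_row.png",275,315,148,192,13)
g("pics/raw_scene0.png","pics/s_lip.png",180,280,200,230,8)
```

```text
(no output)
```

View pics/t_lip.png

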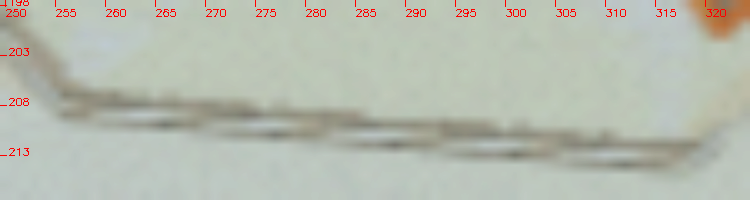

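View pics/t_row.png

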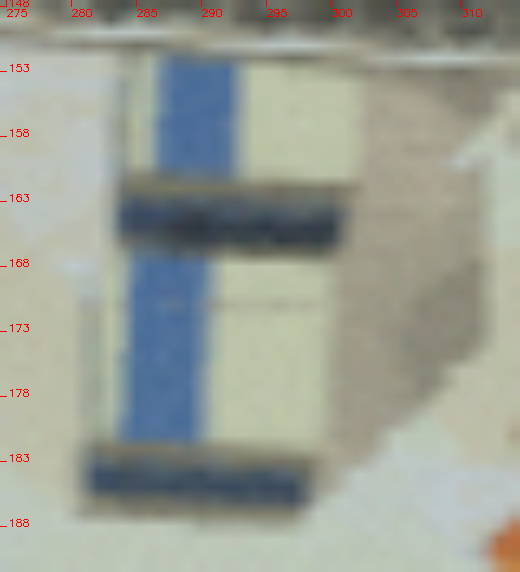

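View pics/s_lip.png

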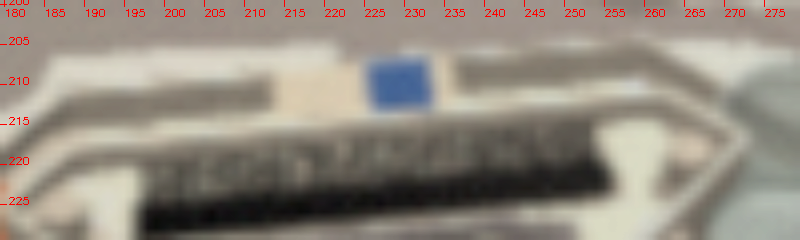

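Run:
```python
from h import *
np.set_printoptions(precision=1,suppress=True)
for n in C:print(n,ray(n,(0,0))[0])
def P(n,L,z):
    for uv in L: print(n,uv,z,onz(n,uv,z))
print("lip dark upper / mid bright / lower");P("top",[(255.5,207.2),(318.5,212.2)],44);P("top",[(255.8,208.5),(318,213.3)],44);P("top",[(256,209.6),(317,214.4)],44)
print("upper rim front edge bottom");P("top",[(266,149.3),(321,153.6)],206)
print("upper board posts tops");P("top",[(225+250/6,108+195/6),(225+587/6,108+225/6),(225+430/6,108+55/6)],206)
print("wings, back");P("top",[(225+45/6,108+432/6),(225+740/6,108+487/6)],44)
print("front carton top");P("top",[(282.3,182),(298.6,182.5),(285,167.6),(299.4,168)],135)
print("back carton top");P("top",[(283.8,162.2),(301,162.4)],135)
print("front base");P("top",[(280.5,187),(297.5,187.3)],30)
s=5
print("new top");P("top",[(115+239/5,135+303/5),(115+314/5,135+283/5),(115+337/5,135+354/5),(115+260/5,135+375/5)],105)
for nm,L in dict(pink=[(98,343),(157,383),(115,455),(52,405)],yel=[(210,473),(290,433),(318,500),(238,532)]).items():
    print(nm);P("top",[(115+a/5,135+b/5) for a,b in L],105)
print("purple near");P("top",[(416*.64,375*.64)],105)
```

```text
scene [1225.7  -80.1  825.6]
top [ 263.3   48.3 1652.2]
lip dark upper / mid bright / lower
top (255.5, 207.2) 44 [501.1  94.   44. ]
top (318.5, 212.2) 44 [ 486.8 -127.6   44. ]
top (255.8, 208.5) 44 [496.5  92.9  44. ]
top (318, 213.3) 44 [ 482.9 -125.9   44. ]
top (256, 209.6) 44 [492.6  92.1  44. ]
top (317, 214.4) 44 [ 478.9 -122.3   44. ]
upper rim front edge bottom
top (266, 149.3) 206 [667.5  59.1 206. ]
top (321, 153.6) 206 [ 655.5 -119.   206. ]
upper board posts tops
top (266.6666666666667, 140.5) 206 [697.2  57.4 206. ]
top (322.8333333333333, 145.5) 206 [ 682.7 -125.1  206. ]
top (296.6666666666667, 117.16666666666667) 206 [778.  -39.9 206. ]
wings, back
top (232.5, 180.0) 44 [597.8 178.1  44. ]
top (348.3333333333333, 189.16666666666669) 44 [ 570.7 -233.5   44. ]
front carton top
top (282.3, 182) 135 [574.5   3.1 135. ]
top (298.6, 182.5) 135 [573.6 -51.6 135. ]
top (285, 167.6) 135 [624.3  -5.5 135. ]
top (299.4, 168) 135 [623.6 -54.1 135. ]
back carton top
top (283.8, 162.2) 135 [643.   -1.3 135. ]
top (301, 162.4) 135 [643.1 -59.5 135. ]
front base
top (280.5, 187) 30 [577.7   6.3  30. ]
top (297.5, 187.3) 30 [577.5 -54.6  30. ]
new top
top (162.8, 195.6) 105 [527.2 410.2 105. ]
top (177.8, 191.6) 105 [541.8 359.4 105. ]
top (182.4, 205.8) 105 [493.  341.3 105. ]
top (167.0, 210.0) 105 [477.7 393.  105. ]
pink
top (134.6, 203.6) 105 [498.  505.2 105. ]
top (146.4, 211.6) 105 [471.1 463.  105. ]
top (138.0, 226.0) 105 [421.6 488.4 105. ]
top (125.4, 216.0) 105 [454.9 533.7 105. ]
yel
top (157.0, 229.6) 105 [410.5 423.2 105. ]
top (173.0, 221.6) 105 [438.5 370.5 105. ]
top (178.6, 235.0) 105 [393.5 349.2 105. ]
top (162.6, 241.4) 105 [371.2 402.  105. ]
purple near
top (266.24, 240.0) 105 [381.7  54.1 105. ]
```

```bash
cat > edges.py <<'E'
from h import *
def dark(im,a,b,w=4,lo=.1,hi=.9,N=60):
    a,b=np.array(a,float),np.array(b,float);d=(b-a)/np.linalg.norm(b-a);n=np.array([-d[1],d[0]]);out=[]
    ts=np.linspace(lo,hi,N);ss=np.arange(-w,w+.01,.1)
    prof=np.array([cv2.remap(im,np.float32([[*(a+t*(b-a))[:1]+s*n[0] for s in ss]]),np.float32([[(a+t*(b-a))[1]+s*n[1] for s in ss]]),cv2.INTER_LINEAR)[0] for t in ts])
    return ts,ss,prof
E
python3 - <<'E'
from edges import *
np.set_printoptions(precision=0,suppress=True,linewidth=200)
im=cv2.imread("pics/raw_top0.png",0).astype(np.float32)
c=(491,-20,-.065)
def W(x,y,z):
    R=np.array([[np.cos(c[2]),-np.sin(c[2])],[np.sin(c[2]),np.cos(c[2])]]);return np.r_[c[:2]+R@[x,y],z]
V=[(0,110),(95,205),(300,0),(95,-205),(0,-110)]
for nm,p,q,lo,hi in [("lip",V[0],V[4],.05,.95),("Ldiag",V[0],V[1],.1,.65),("Rdiag",V[4],V[3],.1,.5),("Lback",V[1],V[2],.1,.3),("Rback",V[3],V[2],.1,.25)]:
    a,b=proj("top",[W(*p,44),W(*q,44)])
    ts,ss,pr=dark(im,a,b,5,lo,hi);print(nm,a,b);m=np.median(pr,0);print(np.c_[ss[::5],m[::5]].T)
E
```

```text
Traceback (most recent call last):
  File "edges.py", line 5
    prof=np.array([cv2.remap(im,np.float32([[*(a+t*(b-a))[:1]+s*n[0] for s in ss]]),np.float32([[(a+t*(b-a))[1]+s*n[1] for s in ss]]),cv2.INTER_LINEAR)[0] for t in ts])
                                             ^^^^^^^^^^^^^^^^^^^^^^^
SyntaxError: iterable unpacking cannot be used in comprehension
```

```bash
cat > edges.py <<'E'
from h import *
def dark(im,a,b,w=4,lo=.1,hi=.9,N=60):
    a,b=np.array(a,float),np.array(b,float);d=(b-a)/np.linalg.norm(b-a);n=np.array([-d[1],d[0]])
    ts=np.linspace(lo,hi,N);ss=np.arange(-w,w+.01,.1)
    Q=a+ts[:,None,None]*(b-a)+ss[None,:,None]*n
    return ts,ss,cv2.remap(im,np.float32(Q[...,0]),np.float32(Q[...,1]),cv2.INTER_CUBIC)
E
python3 - <<'E'
from edges import *
np.set_printoptions(precision=1,suppress=True,linewidth=200)
im=cv2.imread("pics/raw_top0.png",0).astype(np.float32)
c=(491,-20,-.065)
def W(x,y,z):
    R=np.array([[np.cos(c[2]),-np.sin(c[2])],[np.sin(c[2]),np.cos(c[2])]]);return np.r_[c[:2]+R@[x,y],z]
V=[(0,110),(95,205),(300,0),(95,-205),(0,-110)]
for nm,p,q,lo,hi in [("lip",V[0],V[4],.05,.95),("Ldiag",V[0],V[1],.1,.65),("Rdiag",V[4],V[3],.1,.5),("Lback",V[1],V[2],.1,.3),("Rback",V[3],V[2],.1,.25)]:
    a,b=proj("top",[W(*p,44),W(*q,44)])
    ts,ss,pr=dark(im,a,b,5,lo,hi);print(nm,a,b)
    for h in (slice(0,30),slice(30,60)): print(np.r_[ss[::5]],"\n",np.median(pr[h],0)[::5])
E
```

```text
lip [256.7 208. ] [319.1 213. ]
[-5.  -4.5 -4.  -3.5 -3.  -2.5 -2.  -1.5 -1.  -0.5 -0.   0.5  1.   1.5  2.   2.5  3.   3.5  4.   4.5  5. ] 
 [128.8 128.7 128.5 128.6 128.8 128.8 122.7 108.8  94.7  91.1 102.3 114.6 112.3 101.8 115.5 127.9 131.  129.4 129.1 129.1 129.3]
[-5.  -4.5 -4.  -3.5 -3.  -2.5 -2.  -1.5 -1.  -0.5 -0.   0.5  1.   1.5  2.   2.5  3.   3.5  4.   4.5  5. ] 
 [128.4 128.2 128.5 128.5 128.7 129.5 127.5 115.4  98.4  92.6 105.7 113.1 103.1  99.7 108.9 125.9 130.9 129.8 129.2 129.3 128.9]
Ldiag [256.7 208. ] [232.4 179.6]
[-5.  -4.5 -4.  -3.5 -3.  -2.5 -2.  -1.5 -1.  -0.5 -0.   0.5  1.   1.5  2.   2.5  3.   3.5  4.   4.5  5. ] 
 [128.7 127.6 126.3 125.9 125.7 120.  112.3 110.6 113.6 111.4 105.3 100.8 101.  106.7 115.8 124.8 128.1 128.7 128.6 128.2 128.7]
[-5.  -4.5 -4.  -3.5 -3.  -2.5 -2.  -1.5 -1.  -0.5 -0.   0.5  1.   1.5  2.   2.5  3.   3.5  4.   4.5  5. ] 
 [128.3 127.1 125.6 124.7 124.5 120.7 114.4 111.5 113.5 112.7 105.6 101.2 100.3 105.2 113.  121.2 127.9 129.3 129.4 129.7 128.6]
Rdiag [319.1 213. ] [347.5 188.7]
[-5.  -4.5 -4.  -3.5 -3.  -2.5 -2.  -1.5 -1.  -0.5 -
[... 695 characters left out ...]
5.  -4.5 -4.  -3.5 -3.  -2.5 -2.  -1.5 -1.  -0.5 -0.   0.5  1.   1.5  2.   2.5  3.   3.5  4.   4.5  5. ] 
 [124.7 125.3 125.3 124.8 123.7 122.6 120.7 116.5 111.6  95.9  86.   91.9  93.2  88.3  86.6  90.3  95.1  97.5  98.9 100.6 100.9]
Rback [347.5 188.7] [293.8 129. ]
[-5.  -4.5 -4.  -3.5 -3.  -2.5 -2.  -1.5 -1.  -0.5 -0.   0.5  1.   1.5  2.   2.5  3.   3.5  4.   4.5  5. ] 
 [79.6 76.9 72.  66.4 67.4 71.7 74.1 69.1 69.  81.7 94.7 97.1 93.7 93.8 95.4 95.2 94.7 94.1 94.2 95.  95.6]
[-5.  -4.5 -4.  -3.5 -3.  -2.5 -2.  -1.5 -1.  -0.5 -0.   0.5  1.   1.5  2.   2.5  3.   3.5  4.   4.5  5. ] 
 [79.5 77.6 73.6 68.6 67.  67.7 70.9 70.3 69.2 77.1 90.  99.4 98.7 97.  97.2 96.9 95.2 94.2 95.3 96.4 95.2]
```

```bash
cat >> h.py <<'E'
from scipy.spatial.transform import Rotation as Ro
RF=np.array([491.7,-19.3,30.]);YAW=-.065
def W(x,y,z=0):
    R=Ro.from_euler("z",YAW).as_matrix();return RF+R@[x,y,z]
def state():
    from plant import get_obs
    o=get_obs();R=Ro.from_euler("xyz",o["tcp_rot"]).as_matrix();return o,np.array(o["tool_pos"]),R
def target(g,yaw,tilt):
    X=np.array([np.cos(yaw),np.sin(yaw),0]);Y=np.array([-X[1],X[0],0]);Z=np.array([0,0,1.])
    z=np.sin(tilt)*X-np.cos(tilt)*Z;x=np.cross(Y,z);R=np.c_[x,Y,z];return np.array(g)-3*z,R
def plan(*ts):
    o,p,R=state();print("t",round(float(o["time"]),2),"grasp",np.round(p+3*R[:,2],1),"rowxyz",np.round(Ro.from_euler("z",-YAW).apply(p+3*R[:,2]-RF),1),"F",np.round(o["contact_force"],1),"w",round(float(o["grip_width"]),1),"yaw",round(float(np.arctan2(-R[0,1],R[1,1])),4),"tilt",round(float(np.arctan2(np.hypot(R[0,2],R[1,2]),-R[2,2])),3))
    for g,yaw,tilt in ts:
        q,Rt=target(g,yaw,tilt);rv=Ro.from_matrix(R.T@Rt).as_rotvec();s=R.T@(q-p);print("turn",np.round(rv,3),"shift",np.round(s,1),"|",round(float(np.linalg.norm(rv)/.187),1),round(float(np.linalg.norm(s)/62.5),1))
E
python3 - <<'E'
from h import *
np.set_printoptions(suppress=True)
plan((W(109.5,.4,190),YAW,.26),(W(109.5,.4,85),YAW,.26))
E
```

```text
t 0.1 grasp [146.8 503.7 245.1] rowxyz [-378.1  499.5  215.1] F [-0.8  0.4  0.2] w 91.8 yaw -0.2838 tilt 0.001
turn [-0.03  -0.259 -0.217] shift [-583.6 -381.5   25.6] | 1.8 11.2
turn [-0.03  -0.259 -0.217] shift [-583.6 -381.4  130.6] | 1.8 11.3
```

Request:
step_arm:
  increments: "-0.01 -0.09 -0.07 -150 -100 5 1; -0.03 -0.259 -0.217 -583.6 -381.5 25.6 1; -0.03 -0.259 -0.217 -583.6 -381.5 25.6 1; -0.03 -0.259 -0.217 -583.6 -381.5 25.6 1; -0.03 -0.259 -0.217 -583.6 -381.5 25.6 1; -0.03 -0.259 -0.217 -583.6 -381.5 25.6 1; -0.03 -0.259 -0.217 -583.6 -381.5 25.6 1; -0.03 -0.259 -0.217 -583.6 -381.5 25.6 1; -0.03 -0.259 -0.217 -583.6 -381.5 25.6 1; -0.03 -0.259 -0.217 -583.6 -381.5 25.6 1; -0.03 -0.259 -0.217 -583.6 -381.5 25.6 1; -0.03 -0.259 -0.217 -583.6 -381.5 25.6 1; -0.03 -0.259 -0.217 -583.6 -381.5 25.6 1; -0.03 -0.259 -0.217 -583.6 -381.5 25.6 1; -0.03 -0.259 -0.217 -583.6 -381.5 25.6 1; -0.03 -0.259 -0.217 -583.6 -381.5 25.6 1; -0.03 -0.259 -0.217 -583.6 -381.5 25.6 1; -0.03 -0.259 -0.217 -583.6 -381.5 25.6 1"

```text
time: 2.35
tool_pos: [600.4, -25.5, 223.2]
tcp_rot: [3.14, 0.26, 3.076]
contact_force: [-0.1, -0.1, 0.7]
grip_width: 91.9
```

Run:
```python
from h import *
from plant import capture
np.set_printoptions(suppress=True)
plan((W(109.5,.4,85),YAW,.26))
f=capture("top")["frame"][:,:,::-1];cv2.imwrite("pics/raw_top1.png",f)
crop("pics/raw_top1.png","pics/top1.png",225,355,108,222,6)
```

```text
t 2.35 grasp [601.1 -25.5 220.3] rowxyz [109.6   0.9 190.3] F [-0.1 -0.1  0.7] w 91.9 yaw -0.0652 tilt 0.26
turn [ 0.002  0.    -0.001] shift [ 27.2  -0.7 101.7] | 0.0 1.7
```

View pics/top1.png

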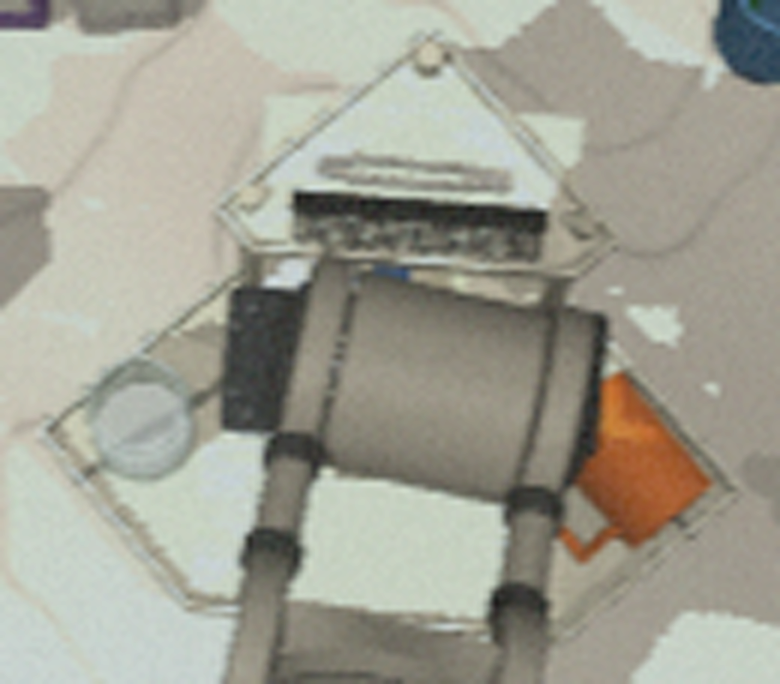

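The gripper is over the front blue carton. The wrist hides it, and the jar at (145,420) and cup at (630,460) are untouched. Lowering.

Request:
step_arm:
  increments: "0 0 0 10 0 37 1; 0 0 0 20 -0.5 75 1; 0.002 0 -0.001 27.2 -0.7 101.7 1; 0.002 0 -0.001 27.2 -0.7 101.7 1; 0.002 0 -0.001 27.2 -0.7 101.7 1; 0.002 0 -0.001 27.2 -0.7 101.7 -1; 0.002 0 -0.001 27.2 -0.7 101.7 -1; 0.002 0 -0.001 27.2 -0.7 101.7 -1; 0.002 0 -0.001 27.2 -0.7 101.7 -1; 0.002 0 -0.001 27.2 -0.7 101.7 -1; 0.002 0 -0.001 27.2 -0.7 101.7 -1"

```text
time: 3.78
tool_pos: [600.5, -26.0, 118.2]
tcp_rot: [-3.141, 0.261, 3.077]
contact_force: [-0.9, 2.0, 3.5]
grip_width: 60.0
```

Run:
```python
from h import *
plan((W(109.5,0,88),YAW,.26),(W(27.5,0,88),YAW,.26),(W(27.5,0,85.5),YAW,.26),(W(25,0,85.5),YAW,.26))
```

```text
t 3.77 grasp [601.2 -26.1 115.3] rowxyz [109.8   0.4  85.3] F [-0.9  2.   3.5] w 60.0 yaw -0.0649 tilt 0.261
turn [-0.     0.001  0.   ] shift [-0.5 -0.4 -2.7] | 0.0 0.0
turn [-0.     0.001  0.   ] shift [ 78.8  -0.4 -23.8] | 0.0 1.3
turn [-0.     0.001  0.   ] shift [ 79.4  -0.4 -21.4] | 0.0 1.3
turn [-0.     0.001  0.   ] shift [ 81.8  -0.4 -22.1] | 0.0 1.4
```

Request:
step_arm:
  increments: "0 0 0 -0.5 -0.2 -2.7 -1; 0 0 0 -0.5 -0.4 -2.7 -1; 0 0 0 18 -0.4 -7.6 -1; 0 0 0 37 -0.4 -12.7 -1; 0 0 0 56 -0.4 -17.8 -1; 0 0 0 75.6 -0.4 -23 -1; 0 0 0 75.6 -0.4 -23 -1; 0 0 0 75.6 -0.4 -23 -1"

```text
time: 4.78
tool_pos: [522.2, -21.7, 120.8]
tcp_rot: [-3.141, 0.261, 3.077]
contact_force: [0.2, -0.4, -3.7]
grip_width: 60.2
```

Run:
```python
from h import *
from plant import capture
plan((W(31,0,85.3),YAW,.26),(W(25,0,85.3),YAW,.26))
for n in("top","scene"):
    f=capture(n)["frame"][:,:,::-1];cv2.imwrite(f"pics/raw_{n}2.png",f)
crop("pics/raw_top2.png","pics/top2.png",225,355,108,222,6)
crop("pics/raw_scene2.png","pics/scene2.png",150,305,150,265,5)
```

```text
t 4.78 grasp [523.  -21.7 117.9] rowxyz [31.4 -0.4 87.9] F [ 0.2 -0.4 -3.7] w 60.2 yaw -0.0651 tilt 0.261
turn [-0.001  0.001  0.   ] shift [1.  0.4 2.4] | 0.0 0.0
turn [-0.001  0.001  0.   ] shift [6.8 0.4 0.8] | 0.0 0.1
```

View pics/top2.png

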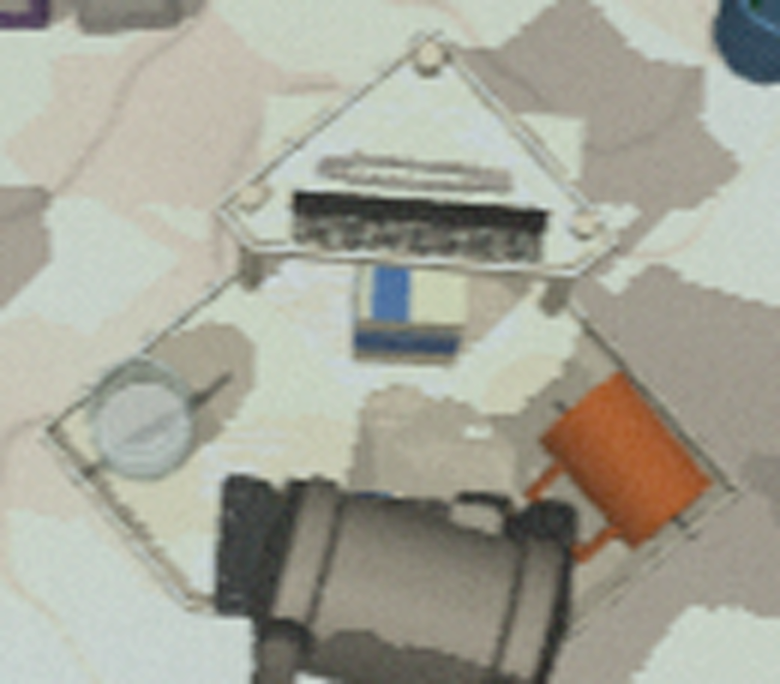

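View pics/scene2.png

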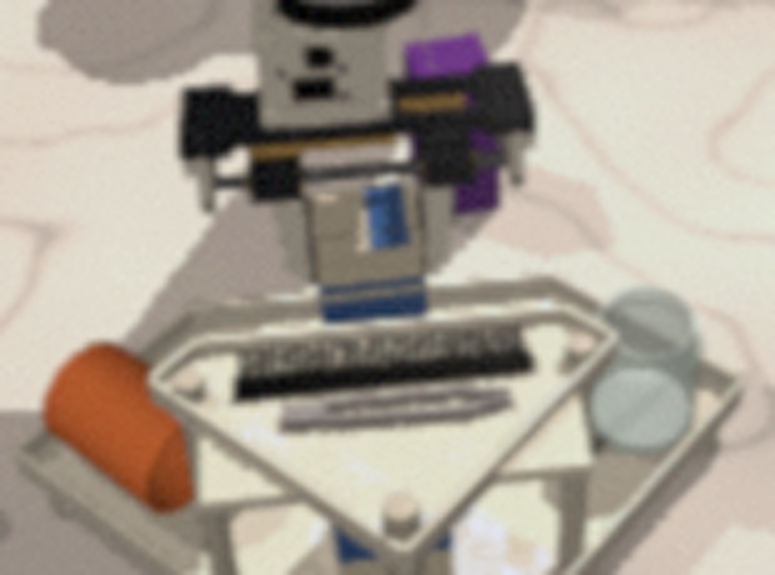

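The carton is held upright behind the lip. In the scene crop its top stripe is at (385,215), and the force reading puts its weight at about 370 g. Now I'll creep forward until it touches the lip.

Request:
step_arm:
  increments: "0 0 0 0.4 0.2 1.6 -1; 0 0 0 1.4 0.4 1.4 -1; 0 0 0 2.4 0.4 1.1 -1; 0 0 0 3.3 0.4 0.8 -1; 0 0 0 4.3 0.4 0.6 -1; 0 0 0 4.3 0.4 0.6 -1"

```text
time: 5.62
tool_pos: [517.4, -20.8, 119.0]
tcp_rot: [-3.141, 0.26, 3.077]
contact_force: [-0.6, 0.3, -3.9]
grip_width: 60.0
```

Run:
```python
from h import *
plan((W(25,0,86.2),YAW,.26))
```

```text
t 5.62 grasp [518.2 -20.8 116.1] rowxyz [26.5  0.2 86.1] F [-0.6  0.3 -3.9] w 60.0 yaw -0.0649 tilt 0.26
turn [-0.  0.  0.] shift [ 1.4 -0.2 -0.5] | 0.0 0.0
```

No contact yet at x'=26.5, so I'll go on.

Request:
step_arm:
  increments: "0 0 0 0.5 0 -0.1 -1; 0 0 0 1 -0.1 -0.3 -1; 0 0 0 1.4 -0.2 -0.4 -1; 0 0 0 1.9 -0.2 -0.5 -1; 0 0 0 1.9 -0.2 -0.5 -1"

```text
time: 6.25
tool_pos: [516.2, -20.8, 119.3]
tcp_rot: [-3.141, 0.262, 3.076]
contact_force: [4.0, 2.2, -3.6]
grip_width: 60.3
```

Contact: the lip pushes back with 4 N. Lowering the last millimetre and releasing, then rising clear.

Request:
step_arm:
  increments: "0 0 0 0.2 0 0.6 -1; 0 0 0 0.3 0 1.2 -1; 0 0 0 0.4 0 1.4 -1; 0 0 0 0.4 0 1.4 -1"

```text
time: 6.75
tool_pos: [516.3, -21.1, 118.2]
tcp_rot: [-3.141, 0.263, 3.077]
contact_force: [3.8, 0.1, 4.1]
grip_width: 60.0
```

Run:
```python
from h import *
plan()
```

```text
t 6.75 grasp [517.1 -21.1 115.3] rowxyz [25.4 -0.2 85.3] F [3.8 0.1 4.1] w 60.0 yaw -0.0648 tilt 0.263
```

Request:
step_arm:
  increments: "0 0 0 0.4 0 1.4 1; 0 0 0 0.4 0 1.4 1; 0 0 0 0.4 0 1.4 1; 0 0 0 0.4 0 1.4 1; 0 0 0 -5 0 -18 1; 0 0 0 -18 0 -68 1; 0 0 0 0 0 -116 1; 0 0 0 50 0 -100 1; 0 0 0 110 0 -80 1; 0 0 0 110 0 -80 1"

```text
time: 8.0
tool_pos: [381.1, -10.6, 162.4]
tcp_rot: [3.139, 0.248, 3.076]
contact_force: [1.7, -0.0, 0.5]
grip_width: 91.9
```

Run:
```python
from h import *
from plant import capture
plan((W(120.5,0,137),YAW,.7),(W(172,0,75),YAW,.7))
for n in("top","scene"):
    f=capture(n)["frame"][:,:,::-1];cv2.imwrite(f"pics/raw_{n}3.png",f)
crop("pics/raw_top3.png","pics/top3.png",225,355,108,222,6)
crop("pics/raw_scene3.png","pics/scene3.png",150,305,160,275,5)
```

```text
t 8.0 grasp [381.8 -10.7 159.5] rowxyz [-110.2    1.5  129.5] F [ 1.7 -0.   0.5] w 91.9 yaw -0.0651 tilt 0.248
turn [ 0.002 -0.452 -0.001] shift [-224.2   -1.4   49.6] | 2.4 3.7
turn [ 0.002 -0.452 -0.001] shift [-259.    -1.6  122.3] | 2.4 4.6
```

View pics/top3.png

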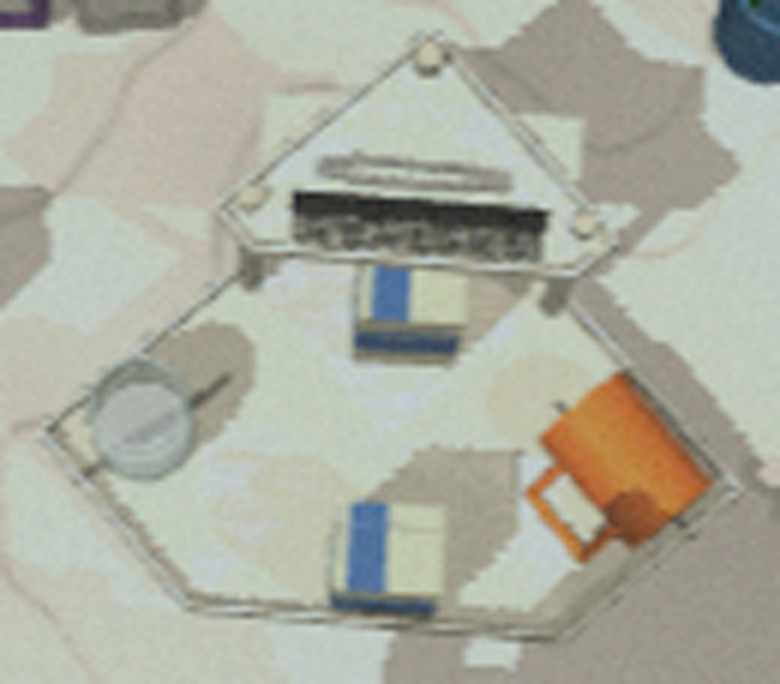

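View pics/scene3.png

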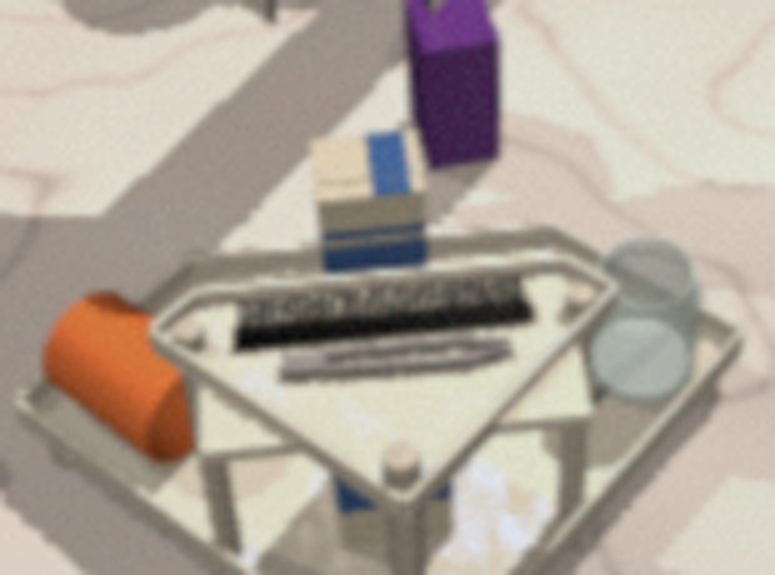

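The front carton stands upright at the lip, with its top at (395,545) in the top crop. I'll check its centring by projecting the expected points onto both views.

```bash
cat > ov.py <<'E'
from h import *
def ov(n,src,dst,x0,x1,y0,y1,s,P):
    im=cv2.imread(src)[y0:y1,x0:x1];im=cv2.convertScaleAbs(cv2.resize(im,None,fx=s,fy=s,interpolation=cv2.INTER_CUBIC),alpha=1.5)
    for p in proj(n,P):
        q=tuple(np.int32(((p-[x0,y0])+.5)*s));cv2.circle(im,q,3,(0,0,255),-1)
    cv2.imwrite(dst,im)
E
python3 - <<'E'
from ov import *
P=[W(x,y,14) for x in(0,-4) for y in(110,55,0,-55,-110)]+[W(x,y,105) for x in(0,50) for y in(30,-30)]+[W(0,30,14),W(0,-30,14),W(50,30,0),W(50,-30,0)]+[W(171,90,160),W(171,-90,160)]
ov("top","pics/raw_top3.png","pics/ov_t3.png",250,325,145,218,10,P)
ov("scene","pics/raw_scene3.png","pics/ov_s3.png",180,285,180,260,7,P)
E
```

```text
(no output)
```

View pics/ov_t3.png

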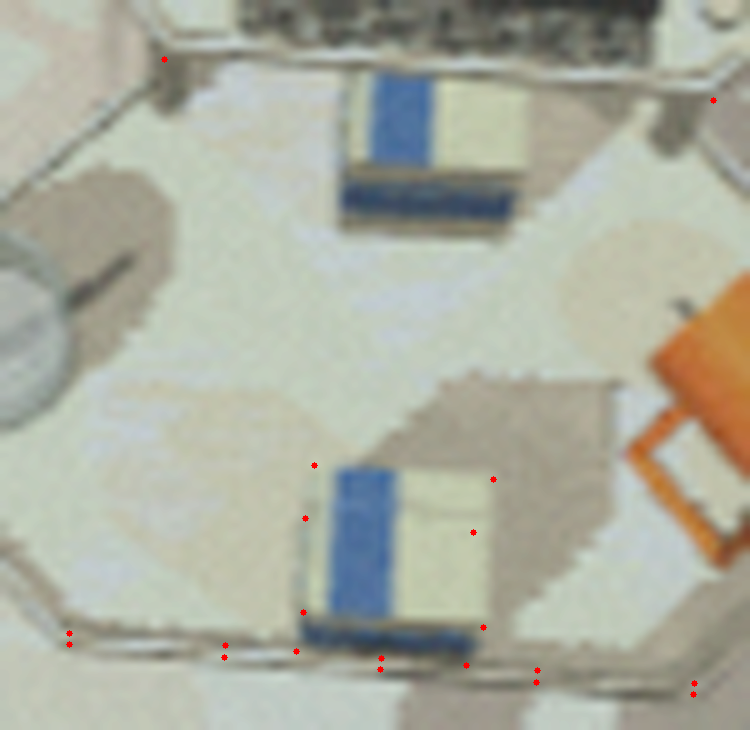

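View pics/ov_s3.png

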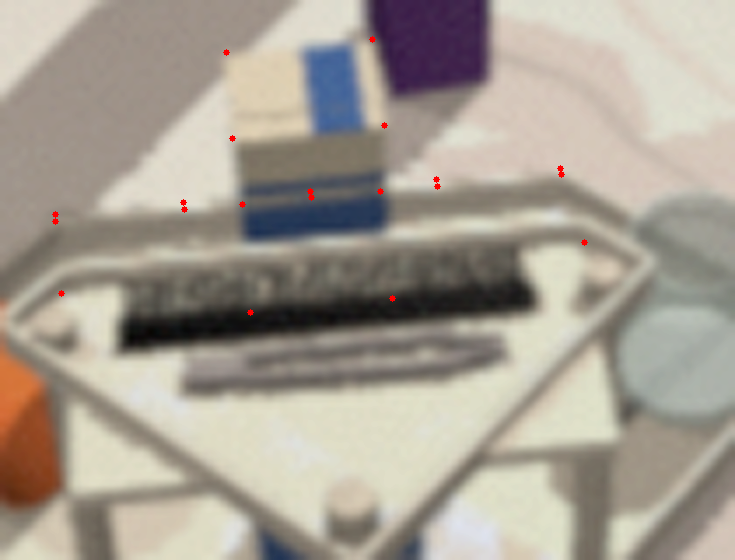

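```bash
cat > stripe.py <<'E'
from h import *
def stripe(n,f,roi,z,col="blue",s=8):
    """yaw of a top stripe from its long edges, world at height z"""
    x0,x1,y0,y1=roi;b=cv2.resize(f[y0:y1,x0:x1],None,fx=s,fy=s,interpolation=cv2.INTER_CUBIC).astype(int)
    m=(b[...,0]-b[...,2] if col=="blue" else b[...,1]-b[...,2])
    mm=np.uint8(m>0.5*np.percentile(m,98))
    k,lab,st,ce=cv2.connectedComponentsWithStats(mm)
    out=[]
    for i in range(1,k):
        if st[i,4]<s*s*20: continue
        rows=np.where((lab==i).any(1))[0];rows=rows[int(len(rows)*.12):int(len(rows)*.88)]
        L=[];R_=[]
        for r in rows:
            c=np.where(lab[r]==i)[0];L.append((c[0]-.5,r));R_.append((c[-1]+.5,r))
        for pts in(L,R_):
            P=np.array([onz(n,((p[0]+.5)/s-.5+x0,(p[1]+.5)/s-.5+y0),z)[:2] for p in pts])
            vx,vy,cx,cy=cv2.fitLine(P.astype(np.float32),cv2.DIST_HUBER,0,.01,.01).ravel();out.append((i,round(float(np.arctan(vy/vx)),4),round(float(cx),1),round(float(cy),1)))
        rr=np.where((lab==i).any(1))[0];print("rows",rr[0]/s+y0,rr[-1]/s+y0)
    return out
E
python3 - <<'E'
from stripe import *
f=cv2.imread("pics/raw_top0.png");print("t0",*stripe("top",f,(278,303,151,184),135),sep="\n")
f=cv2.imread("pics/raw_top3.png");print("t3 front",*stripe("top",f,(278,302,188,208),135),sep="\n");print("back",*stripe("top",f,(282,304,151,163),135),sep="\n")
print("scene front",*stripe("scene",cv2.imread("pics/raw_scene3.png"),(220,238,182,201),135),sep="\n")
E
```

```text
rows 152.5 161.25
rows 167.5 181.875
t0
(1, -0.0431, 663.8, -11.2)
(1, -0.0223, 664.3, -30.9)
(3, -0.0283, 599.3, -3.5)
(3, -0.0463, 599.1, -22.7)
rows 191.875 206.5
t3 front
(1, -0.0564, 515.6, 0.9)
(1, -0.0341, 518.4, -18.6)
rows 152.625 161.25
back
(1, -0.0486, 665.5, -11.3)
(1, -0.026, 662.6, -30.9)
rows 186.625 198.625
scene front
(1, -0.047, 519.4, -18.3)
(1, -0.0546, 520.8, -0.4)
```

Run:
```python
from edges import *
np.set_printoptions(precision=1,suppress=True,linewidth=200)
def edge(n,src,p,q,z,w=3,lo=.08,hi=.92,mode="min",rng=None):
    im=cv2.imread(src,0).astype(np.float32);a,b=proj(n,[np.r_[p,z],np.r_[q,z]])
    ts,ss,pr=dark(im,a,b,w,lo,hi,120)
    if mode=="min": w_=np.clip(np.median(pr,1,keepdims=True)-pr-8,0,None)
    else: w_=np.abs(np.gradient(pr,axis=1))**2
    if rng: w_=w_*((ss>=rng[0])&(ss<=rng[1]))
    c=(w_*ss).sum(1)/(w_.sum(1)+1e-6);ok=w_.sum(1)>1e-3
    d=(b-a)/np.linalg.norm(b-a);nn=np.array([-d[1],d[0]])
    P=np.array([onz(n,a+t*(b-a)+s*nn,z)[:2] for t,s in zip(ts[ok],c[ok])])
    A=np.c_[P[:,1],np.ones(len(P))]
    for _ in range(4):
        k,res,_a,_b=np.linalg.lstsq(A,P[:,0],rcond=None);r=P[:,0]-A@k;keep=abs(r)<2.5*r.std()+1e-6;A,P=A[keep],P[keep]
    print(n,"yaw",round(-float(np.arctan(k[0])),4),"x at y=-20:",round(float(k[1]-20*k[0]),1),"sd",r.std())
T="pics/raw_top0.png"
edge("top",T,W(0,110)[:2],W(0,-110)[:2],44,rng=(-2,.4))
edge("top",T,W(0,110)[:2],W(0,-110)[:2],44,rng=(.5,3))
edge("top",T,W(0,110)[:2],W(0,-110)[:2],44,rng=(-2.5,3))
S="pics/raw_scene0.png"
im=cv2.imread(S,0).astype(np.float32);a,b=proj("scene",[W(0,110,14),W(0,-110,14)]);ts,ss,pr=dark(im,a,b,5,.05,.35,60);print(ss[::4],np.median(pr,0)[::4]);ts,ss,pr=dark(im,a,b,5,.65,.95,60);print(np.median(pr,0)[::4])
# upper board front edge
im=cv2.imread(T,0).astype(np.float32);a,b=proj("top",[W(171,90,176),W(171,-90,176)]);ts,ss,pr=dark(im,a,b,5,.05,.3,60);print(np.median(pr,0)[::4]);ts,ss,pr=dark(im,a,b,5,.7,.95,60);print(np.median(pr,0)[::4])
```

```text
top yaw -0.0699 x at y=-20: 493.3 sd 0.3941046778451938
top yaw -0.0678 x at y=-20: 486.8 sd 1.5419863404341037
top yaw -0.0706 x at y=-20: 490.9 sd 1.6679942723000742
[-5.  -4.6 -4.2 -3.8 -3.4 -3.  -2.6 -2.2 -1.8 -1.4 -1.  -0.6 -0.2  0.2  0.6  1.   1.4  1.8  2.2  2.6  3.   3.4  3.8  4.2  4.6  5. ] [119.  107.6  96.7  88.   84.1  81.8  80.7  81.2  84.   88.4  95.  102.9 110.  114.4 113.5 109.  104.5 101.2  99.5  98.7  99.1  99.5  99.8  99.6  99.5  99.4]
[119.6 108.2  96.2  86.6  82.   79.5  79.2  79.7  81.6  84.4  91.5 100.8 113.3 125.5 134.6 140.2 141.7 142.4 142.4 141.3 139.8 136.1 129.4 119.8 109.6 101.1]
[ 72.3  69.8  74.2  81.1  80.2  77.1  75.2  79.3  88.7  98.9 108.6 116.4 111.1  99.8  89.7  97.9 110.8 122.2 128.3 127.6 127.5 127.8 127.6 127.5 127.6 126.8]
[ 70.7  68.8  68.9  70.6  73.5  74.6  74.4  75.4  81.6  93.9 106.6 113.2 116.5 108.5  90.1  81.1  84.9  91.1  93.4  95.2  96.4  99.7 104.4 105.2 105.3 106.5]
```

```bash
sed -i 's/YAW=-.065/YAW=-.069/' h.py
python3 - <<'E'
from h import *
np.set_printoptions(precision=1,suppress=True)
f=lambda P:Ro.from_euler("z",-YAW).apply(P-RF)
for uv,z in [((283.6,168),30),((300.6,168.2),30),((284.2,161.9),135),((301.9,162.4),135),((279.7,206.8),135),((298.3,207.2),135)]:
    print(uv,f(onz("top",uv,z)))
plan((W(120.5,0,137),YAW,.7),(W(172,0,75),YAW,.7))
E
```

```text
(283.6, 168) [154.6  25.8   0. ]
(300.6, 168.2) [159.  -35.4   0. ]
(284.2, 161.9) [150.8  27.1 105. ]
(301.9, 162.4) [154.1 -32.7 105. ]
(279.7, 206.8) [ -3.6  30.1 105. ]
(298.3, 207.2) [  0.3 -31.5 105. ]
t 8.1 grasp [389.6 -12.7 163.8] rowxyz [-102.3   -0.5  133.8] F [0.9 0.  0.8] w 91.4 yaw -0.0651 tilt 0.261
turn [ 0.  -0.4  0. ] shift [-214.8   -0.4   54.6] | 2.3 3.5
turn [ 0.  -0.4  0. ] shift [-248.6   -0.6  127.8] | 2.3 4.5
```

Run:
```python
from h import *
plan((W(120.5,-3.8,137),YAW,.7),(W(172,-3.8,75),YAW,.7))
```

```text
t 8.1 grasp [389.6 -12.7 163.8] rowxyz [-102.3   -0.5  133.8] F [0.9 0.  0.8] w 91.4 yaw -0.0651 tilt 0.261
turn [ 0.001 -0.439  0.004] shift [-214.8   -4.2   54.6] | 2.3 3.5
turn [ 0.001 -0.439  0.004] shift [-248.6   -4.4  127.8] | 2.3 4.5
```

Request:
step_arm:
  increments: "0 -0.08 0 -40 -1 -25 1; 0 -0.22 0 -100 -2 -20 1; 0.001 -0.35 0.003 -160 -3 10 1; 0.001 -0.439 0.004 -214.8 -4.2 54.6 1; 0.001 -0.439 0.004 -214.8 -4.2 54.6 1; 0.001 -0.439 0.004 -214.8 -4.2 54.6 1; 0.001 -0.439 0.004 -214.8 -4.2 54.6 1"

```text
time: 8.98
tool_pos: [615.4, -40.7, 194.2]
tcp_rot: [3.116, 0.659, 3.074]
contact_force: [-0.7, 0.1, 0.7]
grip_width: 91.9
```

Run:
```python
from h import *
from plant import capture
plan((W(172,-3.8,75),YAW,.7))
for n in("top","scene"):
    f=capture(n)["frame"][:,:,::-1];cv2.imwrite(f"pics/raw_{n}4.png",f)
crop("pics/raw_scene4.png","pics/scene4.png",130,305,120,275,4)
```

```text
t 8.97 grasp [617.2 -40.7 191.9] rowxyz [126.7 -12.7 161.9] F [-0.7  0.1  0.7] w 91.9 yaw -0.0524 tilt 0.66
turn [ 0.026 -0.041  0.   ] shift [17.5  6.5 96.6] | 0.3 1.6
```

View pics/scene4.png

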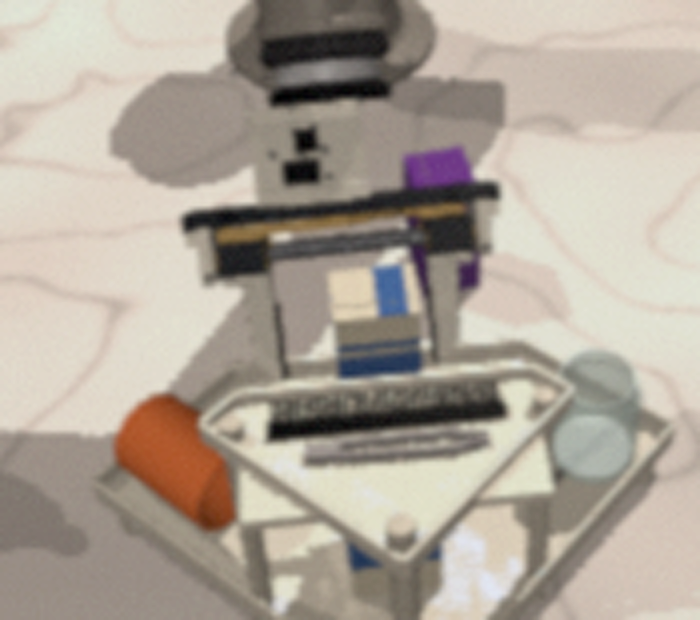

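Run:
```python
from plant import get_obs
import numpy as np
o=get_obs();print(np.round(o["joint_positions"],3),np.round(o["dq"],3),np.round(o["tool_pos"],1),o["time"])
```

```text
[-0.259  0.325  1.923  0.529  0.283 -2.234] [ 0.     0.    -0.003  0.005 -0.002 -0.004] [615.4 -40.7 194.6] 9.075
```

The wrist joint 5 is at its range end (0.283), so a 0.7 rad tilt is too much. I'll fit a quick arm model from the logged poses to choose a reachable tilt.

```bash
cat > fk.py <<'E'
import numpy as np
from scipy.spatial.transform import Rotation as Ro
from scipy.optimize import least_squares
def fk(q,p):
    H,L1,L2,d,lat,e=p
    R=Ro.from_euler("z",q[0]);x=np.array([0,0,H],float)+R.apply([0,lat,0])
    R=R*Ro.from_euler("y",q[1]);x=x+R.apply([0,0,L1])
    R=R*Ro.from_euler("y",q[2]);x=x+R.apply([e,0,L2])
    R=R*Ro.from_euler("z",q[3])*Ro.from_euler("y",q[4]);R=R*Ro.from_euler("z",q[5]);x=x+R.apply([0,0,d])
    return x,R.as_matrix()
E
python3 - <<'E'
from fk import *
from plant import get_obs
o=get_obs()
D=[([1.141,.342,1.524,0,1.275,-.146],[146.987,504.021,248.741],[-np.pi,0,2.858]),(o["joint_positions"],o["tool_pos"],o["tcp_rot"])]
for s in(1,-1):
  f=lambda p:np.concatenate([fk(q,p)[0]-t for q,t,_ in D])
  for x0 in([300,300,300,200,80,0],[150,400,350,250,-80,0]):
    r=least_squares(f,np.array(x0)*1.);print(r.x.round(1),r.cost)
for q,t,e in D:
    print(fk(q,r.x)[1].round(3));print(Ro.from_euler("xyz",e).as_matrix().round(3))
E
```

```text
[222.4 506.2 379.3 296.1  76.4  46.2] 1.9416669668730915e-21
[222.4 506.2 379.3 296.1  76.4  46.2] 2.2052357880765412e-20
[222.4 506.2 379.3 296.1  76.4  46.2] 1.9416669668730915e-21
[222.4 506.2 379.3 296.1  76.4  46.2] 2.2052357880765412e-20
[[-0.28  -0.96   0.   ]
 [-0.96   0.28   0.001]
 [-0.001 -0.    -1.   ]]
[[-0.96  0.28 -0.  ]
 [ 0.28  0.96 -0.  ]
 [ 0.   -0.   -1.  ]]
[[-0.052 -0.788  0.613]
 [-0.998  0.054 -0.017]
 [-0.02  -0.613 -0.79 ]]
[[-0.788  0.052  0.613]
 [ 0.054  0.998 -0.017]
 [-0.613  0.02  -0.79 ]]
```

```bash
cat > ik.py <<'E'
from fk import *
from h import W,YAW,target
p=[222.4,506.2,379.3,296.1,76.4,46.2]
lo=np.array([-2.53,-.77,.04,-1,.28,-3.11]);hi=np.array([2.53,2.02,2.7,4.14,2.66,3.11])
def ik(g,yaw,tilt,q0):
    t,R=target(g,yaw,tilt)
    def f(q):
        x,r=fk(q,p);r=np.c_[r[:,1],-r[:,0],r[:,2]];return np.r_[(x-t)/100,Ro.from_matrix(r.T@R).as_rotvec()]
    best=None
    for q in q0:
        s=least_squares(f,np.clip(q,lo+1e-3,hi-1e-3),bounds=(lo,hi))
        if best is None or s.cost<best.cost:best=s
    return best
E
python3 - <<'E'
from ik import *
Q=[[-.2,.6,1.7,0,.6,-1.6],[-.2,.6,1.7,.5,.4,-2.2],[-.2,.6,1.7,3.14,.6,1.5],[-.1,.8,1.4,-.5,.4,-1]]
for x,z in((171,55),(160,75),(115,55),(165,40),(171,75),(120,120)):
  for th in(.3,.4,.5,.6,.7,1.0,1.2):
    s=ik(W(x,-3.8,z),YAW,th,Q);print(x,z,th,s.x.round(2),"err mm/rad",np.round(s.fun[:3]*100,1),s.fun[3:].round(3))
E
```

```text
171 55 0.3 [-0.18  0.62  1.59  0.06  0.63 -1.73] err mm/rad [ 0. -0.  0.] [-0. -0. -0.]
171 55 0.4 [-0.19  0.59  1.69  0.1   0.47 -1.77] err mm/rad [-0.  0. -0.] [ 0. -0.  0.]
171 55 0.5 [-0.2   0.58  1.77  0.21  0.3  -1.88] err mm/rad [-0.  0.  0.] [-0.  0.  0.]
171 55 0.6 [-0.21  0.57  1.79  0.38  0.28 -2.06] err mm/rad [ 0.6 -0.3  1.1] [ 0.03  -0.075 -0.   ]
171 55 0.7 [-0.24  0.6   2.    2.53  0.28  2.04] err mm/rad [-0.9 -0.3 -1.2] [0.037 0.093 0.   ]
171 55 1.0 [-0.23  0.67  2.11  2.92  0.65  1.66] err mm/rad [0. 0. 0.] [-0. -0. -0.]
171 55 1.2 [-0.24  0.8   2.19  2.96  1.05  1.6 ] err mm/rad [-0. -0. -0.] [-0. -0. -0.]
160 75 0.3 [-0.19  0.57  1.61  0.06  0.66 -1.73] err mm/rad [-0. -0.  0.] [-0. -0. -0.]
160 75 0.4 [-0.19  0.55  1.7   0.1   0.5  -1.77] err mm/rad [0. 0. 0.] [-0.  0. -0.]
160 75 0.5 [-0.2   0.53  1.79  0.19  0.33 -1.86] err mm/rad [-0. -0.  0.] [ 0. -0. -0.]
160 75 0.6 [-0.21  0.52  1.82  0.36  0.28 -2.04] err mm/rad [ 0.5 -0.2  0.9] [ 0.023 -0.059 -0.   ]
160 75 0.7 [-0.26  0.55  2.02  2.4   0.28  2.16] err mm/rad [-0.9 -0.5 -1.3] [0.053 0.101 0.   ]
160 75 1
[... 2031 characters left out ...]
9  2.95  1.    1.61] err mm/rad [-0.  0.  0.] [-0. -0.  0.]
120 120 0.3 [-0.19  0.45  1.68  0.06  0.71 -1.73] err mm/rad [-0. -0.  0.] [-0.  0. -0.]
120 120 0.4 [-0.2   0.42  1.77  0.1   0.55 -1.78] err mm/rad [0. 0. 0.] [-0. -0.  0.]
120 120 0.5 [-0.21  0.4   1.85  0.18  0.4  -1.86] err mm/rad [ 0. -0.  0.] [-0.  0. -0.]
120 120 0.6 [-0.22  0.39  1.92  0.34  0.28 -2.03] err mm/rad [ 0.1 -0.1  0.4] [ 0.009 -0.024 -0.   ]
120 120 0.7 [-0.28  0.39  1.96  0.82  0.28 -2.54] err mm/rad [ 0.3 -0.9  1.4] [ 0.083 -0.073 -0.   ]
120 120 1.0 [-0.25  0.47  2.22  2.85  0.56  1.72] err mm/rad [-0. -0.  0.] [-0. -0.  0.]
120 120 1.2 [-0.27  0.61  2.32  2.92  0.99  1.62] err mm/rad [0. 0. 0.] [-0. -0.  0.]
```

Run:
```python
from h import *
plan((W(125,-3.8,160),YAW,.42),(W(130.3,-3.8,127.6),YAW,.42))
```

```text
t 9.07 grasp [617.2 -40.8 192.2] rowxyz [126.7 -12.8 162.2] F [ 0.2 -0.1 -0.5] w 91.7 yaw -0.0525 tilt 0.66
turn [0.026 0.24  0.004] shift [2. 9. 1.] | 1.3 0.1
turn [0.026 0.24  0.004] shift [17.6  8.3 29.9] | 1.3 0.6
```

Request:
step_arm:
  increments: "0.013 0.12 0.002 1 4.5 0 1; 0.026 0.24 0.004 2 9 1 1; 0.026 0.24 0.004 10 8.6 16 1; 0.026 0.24 0.004 10 8.6 16 1; 0.026 0.24 0.004 10 8.6 16 1; 0.026 0.24 0.004 10 8.6 16 1"

```text
time: 9.82
tool_pos: [618.2, -32.4, 176.1]
tcp_rot: [-3.141, 0.42, 3.072]
contact_force: [0.6, -0.1, 0.6]
grip_width: 91.3
```

Run:
```python
from h import *
plan((W(130.3,-3.8,127.6),YAW,.42),(W(165,-3.8,50),YAW,.42))
```

```text
t 9.82 grasp [619.4 -32.4 173.3] rowxyz [128.3  -4.3 143.3] F [ 0.6 -0.1  0.6] w 91.3 yaw -0.07 tilt 0.42
turn [-0.001  0.    -0.001] shift [ 4.6  0.5 15.1] | 0.0 0.3
turn [-0.001  0.    -0.001] shift [  4.6   0.6 100.2] | 0.0 1.6
```

Posed well. Sliding in along the tool axis to the back carton, watching the force, before closing.

Request:
step_arm:
  increments: "0 0 0 4.6 0.5 15 1; 0 0 0 4.6 0.5 40 1; 0 0 0 4.6 0.6 65 1; 0 0 0 4.6 0.6 85 1; 0 0 0 4.6 0.6 100.2 1; 0 0 0 4.6 0.6 100.2 1"

```text
time: 10.58
tool_pos: [654.4, -34.2, 80.3]
tcp_rot: [3.141, 0.417, 3.072]
contact_force: [-0.5, 0.3, -0.0]
grip_width: 92.0
```

Run:
```python
from h import *
from plant import capture
plan((W(165,-3.8,50),YAW,.42))
for n in("top","scene"):
    f=capture(n)["frame"][:,:,::-1];cv2.imwrite(f"pics/raw_{n}5.png",f)
crop("pics/raw_scene5.png","pics/scene5.png",150,305,160,275,5)
```

```text
t 10.57 grasp [655.6 -34.2  77.5] rowxyz [164.5  -3.6  47.5] F [-0.5  0.3 -0. ] w 92.0 yaw -0.0699 tilt 0.417
turn [-0.    -0.003 -0.001] shift [-1.4 -0.2 -2.1] | 0.0 0.0
```

View pics/scene5.png

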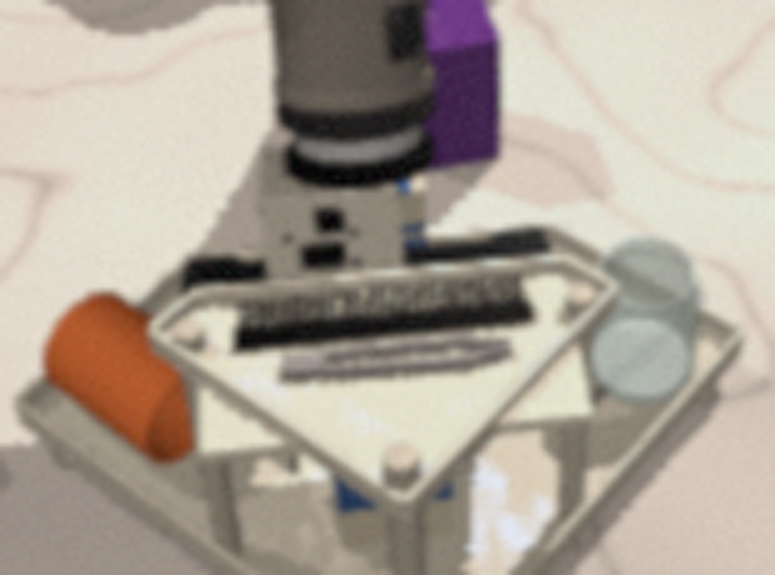

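Request:
step_arm:
  increments: "0 0 0 -1.4 0 -2.1 1; 0 0 0 -1.4 0 -2.1 -1; 0 0 0 -1.4 0 -2.1 -1; 0 0 0 -1.4 0 -2.1 -1; 0 0 0 -1.4 0 -2.1 -1; 0 0 0 -1.4 0 -2.1 -1; 0 0 0 -1.4 0 -2.1 -1; 0 0 0 -1.4 0 -2.1 -1"

```text
time: 11.68
tool_pos: [655.3, -34.1, 84.6]
tcp_rot: [3.142, 0.42, 3.072]
contact_force: [-0.7, 2.2, 3.4]
grip_width: 59.9
```

Run:
```python
from h import *
g=W(0,0)
o,p,R=state();q=Ro.from_euler("z",-YAW).apply(p+3*R[:,2]-RF)
plan((W(q[0],q[1],q[2]+2),YAW,.42),(W(113,0,q[2]+2),YAW,.42),(W(113,0,q[2]),YAW,.42))
```

```text
t 11.68 grasp [656.6 -34.2  81.9] rowxyz [165.5  -3.5  51.9] F [-0.7  2.2  3.4] w 59.9 yaw -0.0697 tilt 0.42
turn [-0.    -0.    -0.001] shift [-0.8 -0.  -1.8] | 0.0 0.0
turn [-0.    -0.    -0.001] shift [ 47.1   3.4 -23.2] | 0.0 0.8
turn [-0.    -0.    -0.001] shift [ 47.9   3.4 -21.4] | 0.0 0.8
```

Gripped at 59.9 mm. Lifting 2 mm and pulling forward slowly.

Request:
step_arm:
  increments: "0 0 0 -0.5 0 -1 -1; 0 0 0 -0.8 0 -1.8 -1; 0 0 0 8 0.6 -5.5 -1; 0 0 0 18 1.3 -10 -1; 0 0 0 28 2 -14.6 -1; 0 0 0 38 2.8 -19 -1; 0 0 0 47.1 3.4 -23.2 -1; 0 0 0 47.1 3.4 -23.2 -1; 0 0 0 47.5 3.4 -22.3 -1; 0 0 0 48 3.4 -21.2 -1; 0 0 0 48 3.4 -21.2 -1"

```text
time: 13.05
tool_pos: [603.7, -27.3, 84.6]
tcp_rot: [-3.141, 0.42, 3.072]
contact_force: [-1.7, -0.6, 1.6]
grip_width: 59.9
```

Run:
```python
from h import *
from plant import capture
plan()
for n in("top","scene"):
    f=capture(n)["frame"][:,:,::-1];cv2.imwrite(f"pics/raw_{n}6.png",f)
crop("pics/raw_scene6.png","pics/scene6.png",150,305,160,275,5)
```

```text
t 13.05 grasp [604.9 -27.4  81.8] rowxyz [113.5  -0.3  51.8] F [-1.7 -0.6  1.6] w 59.9 yaw -0.0699 tilt 0.42
```

View pics/scene6.png

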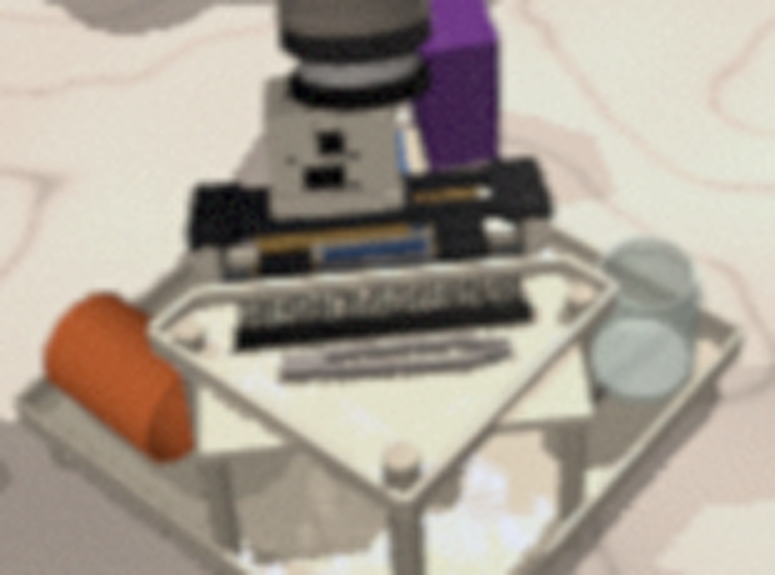

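Request:
step_arm:
  increments: "0 0 0 0 0 0 1; 0 0 0 0 0 0 1; 0 0 0 0 0 0 1; 0 0 0 0 0 -6 1; 0 0 0 0 0 -25 1; 0 0 0 0 0 -60 1; 0 0 0 0 0 -110 1; 0 0 0 100 0 -140 1; 0 0 0 155 0 -150 1; 0 0 0 155 0 -150 1"

```text
time: 14.4
tool_pos: [397.8, -12.3, 157.7]
tcp_rot: [3.141, 0.418, 3.072]
contact_force: [0.7, -0.4, 1.2]
grip_width: 91.8
```

Run:
```python
from h import *
from stripe import stripe
from plant import capture
plan()
for n in("top","scene"):
    f=capture(n)["frame"][:,:,::-1];cv2.imwrite(f"pics/raw_{n}7.png",f)
crop("pics/raw_scene7.png","pics/scene7.png",150,305,160,275,5)
crop("pics/raw_top7.png","pics/top7.png",250,325,145,218,10)
print(*stripe("top",cv2.imread("pics/raw_top7.png"),(278,304,155,208),135),sep="\n")
```

```text
t 14.4 grasp [399.  -12.4 154.9] rowxyz [-92.9   0.5 124.9] F [ 0.7 -0.4  1.2] w 91.8 yaw -0.0696 tilt 0.418
rows 161.75 176.125
rows 191.875 206.5
(1, -0.0325, 618.1, -6.9)
(1, -0.0519, 621.6, -26.4)
(6, -0.0504, 517.7, 0.9)
(6, -0.0341, 518.4, -18.6)
```

View pics/scene7.png

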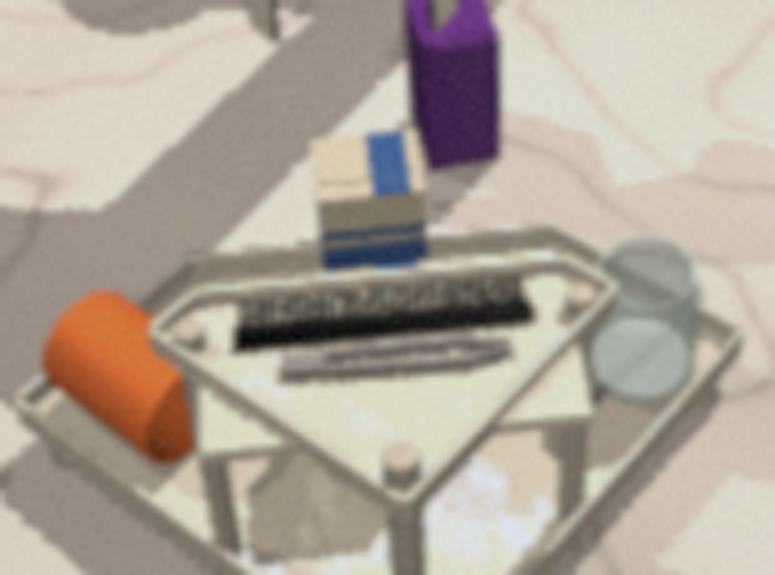

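View pics/top7.png

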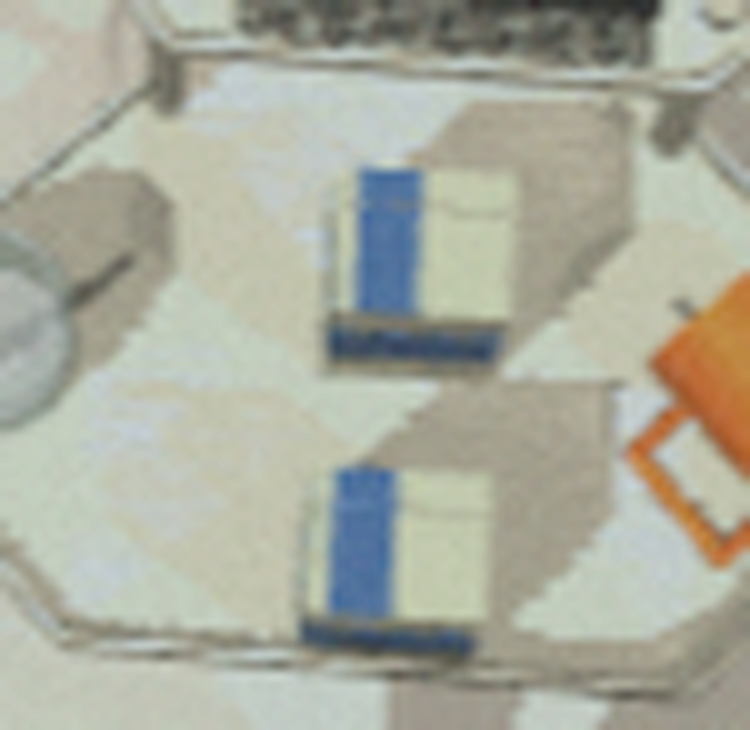

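Both blue cartons stand upright at (395,545) and (425,245) in the top crop. I'll check their yaw against the lip with finer edge fits in both views.

```bash
cat > ef.py <<'E'
from edges import *
def fit(n,im,a,b,z,w=2,lo=.12,hi=.88,sign=None):
    """gradient edge near pixel segment a-b -> world line at height z; returns yaw of the y axis normal"""
    g=cv2.GaussianBlur(im,(0,0),.7);a=np.array(a,float);b=np.array(b,float)
    ts,ss,pr=dark(g,a,b,w,lo,hi,80);gr=np.gradient(pr,axis=1)
    if sign: gr=np.clip(gr*sign,0,None)
    k=np.abs(gr).argmax(1);c=[]
    for i,j in enumerate(k):
        s=slice(max(0,j-6),j+7);wt=np.abs(gr[i,s])**2;c.append((wt*ss[s]).sum()/wt.sum())
    d=(b-a)/np.linalg.norm(b-a);nn=np.array([-d[1],d[0]])
    P=np.array([onz(n,a+t*(b-a)+s*nn,z)[:2] for t,s in zip(ts,c)]).astype(np.float32)
    vx,vy,cx,cy=cv2.fitLine(P,cv2.DIST_HUBER,0,.01,.01).ravel()
    yaw=np.arctan2(-vx,vy) if vy>0 else np.arctan2(vx,-vy)
    r=(P-[cx,cy])@np.array([-vy,vx]);return round(float(yaw),4),round(float(cx),1),round(float(cy),1),"sd",round(float(r.std()),2)
E
python3 - <<'E'
from ef import *
t=cv2.imread("pics/raw_top7.png",0).astype(np.float32);s=cv2.imread("pics/raw_scene7.png",0).astype(np.float32)
c=lambda p:((p[0]+.5)/10-.5+250,(p[1]+.5)/10-.5+145)
d=lambda p:((p[0]+.5)/5-.5+150,(p[1]+.5)/5-.5+160)
tl=cv2.imread("pics/raw_top7.png").astype(np.float32)
print("top lip inner dark",fit("top",t,c((75,628)),c((300,648)),44),fit("top",t,c((75,628)),c((680,675)),44))
for ch,nm in((0,"B"),(2,"R")):
  q=tl[:,:,ch].copy();S=cv2.imread("pics/raw_scene7.png").astype(np.float32)[:,:,ch].copy()
  print(nm,"front carton top front edge",fit("top",q,c((303,622)),c((488,628)),135),"back carton",fit("top",q,c((330,320)),c((505,328)),135))
  print("scene front carton rear top edge",fit("scene",S,d((318,199)),d((425,191)),135), "front top edge", fit("scene",S,d((312,141)),d((415,131)),135))
  print("scene lip inner top",fit("scene",S,d((200,262)),d((310,252)),44),fit("scene",S,d((430,241)),d((540,231)),44),)
E
```

```text
top lip inner dark (-0.0778, 501.4, 49.1, 'sd', 2.59) (-0.1338, 492.2, -19.2, 'sd', 3.69)
B front carton top front edge (-0.0566, 492.0, -22.3, 'sd', 1.47) back carton (-0.0349, 595.6, -27.1, 'sd', 0.37)
scene front carton rear top edge (-0.0015, 543.5, -21.9, 'sd', 0.83) front top edge (-0.1025, 492.1, -19.3, 'sd', 2.53)
scene lip inner top (-0.0371, 486.0, -86.9, 'sd', 1.02) (-0.0784, 498.4, 43.7, 'sd', 0.98)
R front carton top front edge (0.064, 489.6, -24.7, 'sd', 0.96) back carton (0.1075, 590.9, -27.4, 'sd', 0.99)
scene front carton rear top edge (0.0053, 543.3, -23.0, 'sd', 1.7) front top edge (-0.1854, 491.6, -18.7, 'sd', 2.41)
scene lip inner top (-0.0279, 486.0, -89.5, 'sd', 1.08) (-0.0803, 498.8, 48.8, 'sd', 0.97)
```

Run:
```python
from h import *
f=lambda P:Ro.from_euler("z",-YAW).apply(P-RF).round(1)
print(f(onz("top",(287,199.2),135)),f(onz("top",(289,168.9),135)))
for x in(126,75):plan((W(x,-.2,160),YAW,.2),(W(x,-.2,82),YAW,.2))
```

```text
[ 24.    7.9 105. ] [127.9   9.1 105. ]
t 14.5 grasp [398.2 -12.1 154.5] rowxyz [-93.7   0.7 124.5] F [ 0.7 -0.   0.9] w 91.8 yaw -0.0699 tilt 0.416
turn [ 0.     0.216 -0.001] shift [-216.    -0.7   56.4] | 1.2 3.6
turn [ 0.     0.216 -0.001] shift [-184.5   -0.7  127.7] | 1.2 3.6
t 14.5 grasp [398.2 -12.1 154.5] rowxyz [-93.7   0.7 124.5] F [ 0.7 -0.   0.9] w 91.8 yaw -0.0699 tilt 0.416
turn [ 0.     0.216 -0.001] shift [-169.3   -0.7   35.8] | 1.2 2.8
turn [ 0.     0.216 -0.001] shift [-137.8   -0.8  107.1] | 1.2 2.8
```

Request:
step_arm:
  increments: "0 0.07 0 -40 -0.2 -25 1; 0 0.14 0 -100 -0.4 0 1; 0 0.216 -0.001 -160 -0.6 30 1; 0 0.216 -0.001 -215 -0.7 56 1; 0 0.216 -0.001 -215 -0.7 56 1; 0 0.216 -0.001 -215 -0.7 56 1; 0 0.216 -0.001 -215 -0.7 56 1"

```text
time: 15.38
tool_pos: [618.7, -28.9, 195.0]
tcp_rot: [-3.141, 0.203, 3.073]
contact_force: [-0.1, 0.7, 0.1]
grip_width: 91.8
```

Run:
```python
from h import *
plan((W(125,-.3,82),YAW,.2))
```

```text
t 15.38 grasp [619.3 -28.9 192.1] rowxyz [127.9  -0.8 162.1] F [-0.1  0.7  0.1] w 91.8 yaw -0.0689 tilt 0.203
turn [-0.     0.003  0.   ] shift [19.   0.6 77.8] | 0.0 1.3
```

Request:
step_arm:
  increments: "0 0.003 0 6 0.3 25 1; 0 0.003 0 13 0.6 52 1; 0 0.003 0 19 0.6 77.8 1; 0 0.003 0 19 0.6 77.8 1; 0 0.003 0 19 0.6 77.8 1; 0 0.003 0 19 0.6 77.8 -1; 0 0.003 0 19 0.6 77.8 -1; 0 0.003 0 19 0.6 77.8 -1; 0 0.003 0 19 0.6 77.8 -1; 0 0.003 0 19 0.6 77.8 -1; 0 0.003 0 19 0.6 77.8 -1; 0 0.003 0 19 0.6 77.8 -1"

```text
time: 16.88
tool_pos: [616.9, -28.3, 114.7]
tcp_rot: [-3.141, 0.201, 3.073]
contact_force: [-0.5, 1.0, 3.0]
grip_width: 60.5
```

Run:
```python
from h import *
o,p,R=state();q=Ro.from_euler("z",-YAW).apply(p+3*R[:,2]-RF)
plan((W(q[0],q[1],q[2]+2),-.07,.2),(W(q[0]-47,-.2,q[2]+2),-.07,.2),(W(q[0]-47,-.2,q[2]+.7),-.07,.2),(W(q[0]-53,-.2,q[2]+.7),-.07,.2))
```

```text
t 16.88 grasp [617.5 -28.3 111.7] rowxyz [126.1  -0.3  81.7] F [-0.5  1.   3. ] w 60.5 yaw -0.0688 tilt 0.201
turn [-0.     0.001  0.001] shift [-0.4 -0.  -2. ] | 0.0 0.0
turn [-0.     0.001  0.001] shift [ 45.7   0.1 -11.3] | 0.0 0.8
turn [-0.     0.001  0.001] shift [ 45.9   0.1 -10.1] | 0.0 0.8
turn [-0.     0.001  0.001] shift [ 51.8   0.1 -11.3] | 0.0 0.8
```

Request:
step_arm:
  increments: "0 0 0 -0.4 0 -2 -1; 0 0 0 -0.4 0 -2 -1; 0 0 0 10 0 -4.1 -1; 0 0 0 22 0 -6.6 -1; 0 0 0 34 0.1 -9 -1; 0 0 0 43 0.1 -10.8 -1; 0 0 0 45.9 0.1 -10.1 -1; 0 0 0 45.9 0.1 -10.1 -1"

```text
time: 17.88
tool_pos: [570.0, -25.0, 115.3]
tcp_rot: [-3.141, 0.201, 3.073]
contact_force: [0.8, 0.3, -1.3]
grip_width: 59.9
```

Run:
```python
from h import *
plan()
```

```text
t 17.88 grasp [570.6 -25.  112.4] rowxyz [79.1 -0.3 82.4] F [ 0.8  0.3 -1.3] w 59.9 yaw -0.0689 tilt 0.201
```

Request:
step_arm:
  increments: "0 0 0 1 0 -0.2 -1; 0 0 0 2 0 -0.4 -1; 0 0 0 3 0 -0.6 -1; 0 0 0 4 0 -0.8 -1; 0 0 0 4 0 -0.8 -1"

```text
time: 18.5
tool_pos: [565.8, -24.7, 115.2]
tcp_rot: [-3.141, 0.2, 3.073]
contact_force: [-0.2, -0.7, -1.3]
grip_width: 60.3
```

Request:
step_arm:
  increments: "0 0 0 0.5 0 -0.1 -1; 0 0 0 1 0 -0.2 -1; 0 0 0 1.5 0 -0.3 -1; 0 0 0 2 0 -0.4 -1; 0 0 0 2 0 -0.4 -1"

```text
time: 19.12
tool_pos: [563.8, -24.5, 115.3]
tcp_rot: [-3.141, 0.201, 3.073]
contact_force: [-0.6, -0.0, -1.5]
grip_width: 60.1
```

Request:
step_arm:
  increments: "0 0 0 0.5 0 -0.1 -1; 0 0 0 1 0 -0.2 -1; 0 0 0 1.5 0 -0.3 -1; 0 0 0 2 0 -0.4 -1; 0 0 0 2 0 -0.4 -1"

```text
time: 19.75
tool_pos: [563.0, -24.6, 115.9]
tcp_rot: [-3.141, 0.204, 3.073]
contact_force: [5.7, 1.2, -2.4]
grip_width: 60.1
```

Contact at 5.7 N. Setting it down while pressing a little more, so the cartons square up against the lip.

Request:
step_arm:
  increments: "0 0 0 0.3 0 0.4 -1; 0 0 0 0.6 0 0.8 -1; 0 0 0 1 0 0.9 -1; 0 0 0 1.2 0 0.9 -1; 0 0 0 1.2 0 0.9 -1"

```text
time: 20.38
tool_pos: [563.0, -24.6, 115.7]
tcp_rot: [-3.141, 0.206, 3.072]
contact_force: [6.0, 0.9, 1.5]
grip_width: 60.4
```

Run:
```python
from h import *
plan()
```

```text
t 20.38 grasp [563.6 -24.7 112.8] rowxyz [72.1 -0.4 82.8] F [6.  0.9 1.5] w 60.4 yaw -0.0694 tilt 0.206
```

Request:
step_arm:
  increments: "0 0 0 0.1 0 0.6 -1; 0 0 0 0.2 0 1.2 -1; 0 0 0 0.2 0 1.2 -1; 0 0 0 0.2 0 1.2 -1"

```text
time: 20.88
tool_pos: [563.0, -24.7, 114.8]
tcp_rot: [-3.141, 0.207, 3.072]
contact_force: [6.0, 0.8, 4.1]
grip_width: 60.5
```

Run:
```python
from h import *
plan()
```

```text
t 20.88 grasp [563.7 -24.8 111.8] rowxyz [72.2 -0.5 81.8] F [6.  0.8 4.1] w 60.5 yaw -0.0693 tilt 0.207
```

Request:
step_arm:
  increments: "0 0 0 0 0 1.2 1; 0 0 0 0 0 1.2 1; 0 0 0 0 0 1.2 1; 0 0 0 0 0 1.2 1; 0 0 0 -3 0 -14 1; 0 0 0 -12 0 -60 1; 0 0 0 -22 0 -110 1; 0 0 0 -25 62 -130 1; 0 0 0 0 124 -140 1; 0 0 0 60 186 -140 1; 0 0 0 70 248 -140 1; 0 0 0 70 248 -140 1"

```text
time: 22.38
tool_pos: [480.0, 232.3, 235.9]
tcp_rot: [-3.141, 0.2, 3.076]
contact_force: [0.5, -0.1, 0.2]
grip_width: 92.2
```

Run:
```python
from h import *
from stripe import stripe
from plant import capture
plan()
for n in("top","scene"):
    f=capture(n)["frame"][:,:,::-1];cv2.imwrite(f"pics/raw_{n}8.png",f)
crop("pics/raw_scene8.png","pics/scene8.png",150,305,160,275,5)
crop("pics/raw_top8.png","pics/top8.png",250,325,145,218,10)
crop("pics/raw_top8.png","pics/top8n.png",110,240,135,255,5)
print(*stripe("top",cv2.imread("pics/raw_top8.png"),(278,304,165,208),135),sep="\n")
```

```text
t 22.38 grasp [480.6 232.3 232.9] rowxyz [-28.4 250.2 202.9] F [ 0.5 -0.1  0.2] w 92.2 yaw -0.066 tilt 0.2
rows 177.25 206.25
(1, -0.0687, 543.2, -2.2)
(1, -0.117, 544.1, -20.4)
```

View pics/scene8.png

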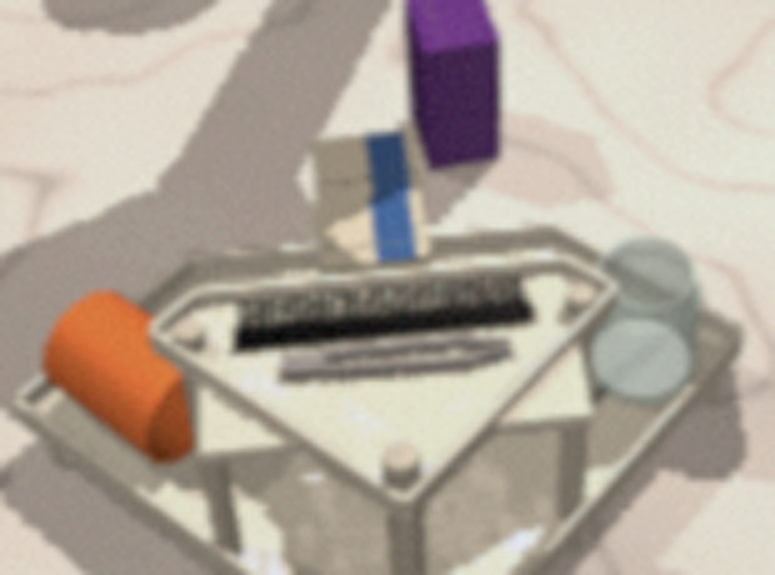

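View pics/top8.png

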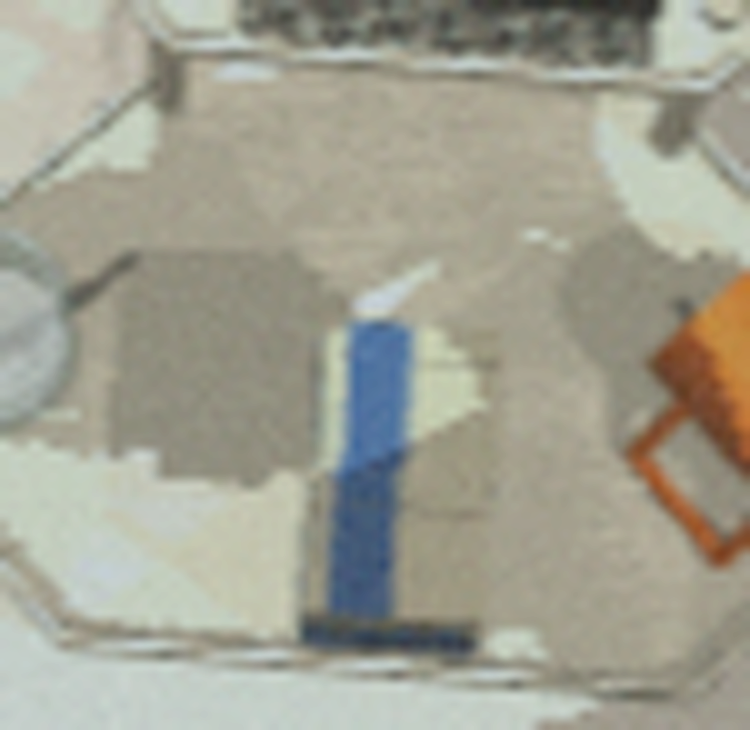

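View pics/top8n.png

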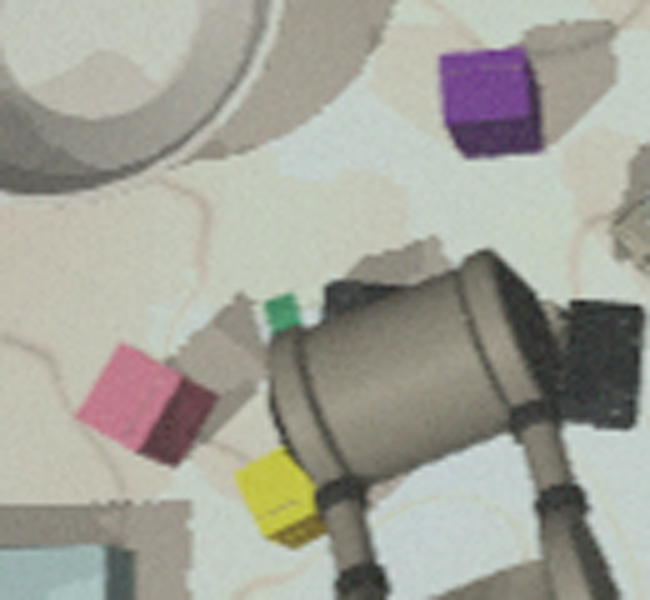

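Both blue cartons are now flush: the stripes run as one line from (370,320) to (360,615) in the top crop. Next is the new carton's pose, from its green stripe in the first top picture.

Run:
```python
from h import *
f=cv2.imread("pics/raw_top0.png").astype(int);x0,x1,y0,y1=158,190,186,216;s=8
b=cv2.resize(np.uint8(f[y0:y1,x0:x1]),None,fx=s,fy=s,interpolation=cv2.INTER_CUBIC).astype(int)
m=np.uint8((b[...,1]-b[...,2]>22)&(b[...,1]>62))*255
k,lab,st,ce=cv2.connectedComponentsWithStats(m)
for i in range(1,k):
    if st[i,4]<300: continue
    c=cv2.findContours(np.uint8(lab==i),cv2.RETR_EXTERNAL,cv2.CHAIN_APPROX_NONE)[0][0]
    P=np.float32([onz("top",((p[0,0]+.5)/s-.5+x0,(p[0,1]+.5)/s-.5+y0),105)[:2] for p in c])
    print(i,st[i],cv2.minAreaRect(P),ce[i]/s+[x0,y0])
o=np.zeros_like(b,dtype=np.uint8);o[...]=b;o[m>0]=(0,0,255);cv2.imwrite("pics/green.png",cv2.resize(np.hstack([np.uint8(b),o]),None,fx=1.4,fy=1.4))
```

```text
1 [  38   62   77  121 5973] ((509.461669921875, 394.47320556640625), (51.100887298583984, 23.74510955810547), 19.855934143066406) [167.57422987 201.19337017]
```

View pics/green.png

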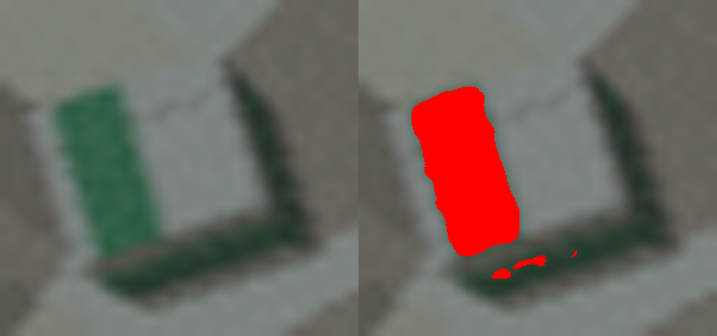

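Run:
```python
from h import *
for uv in[(160.7,195.8),(178.1,192.3),(181.9,204.9),(166.5,209),(171.8,200.5)]:print(onz("top",uv,105).round(1))
f=cv2.imread("pics/raw_scene0.png");im=f[165:215,325:385]
cv2.imwrite("pics/scene0_new.png",cv2.convertScaleAbs(cv2.resize(im,None,fx=10,fy=10,interpolation=cv2.INTER_CUBIC),alpha=1.4))
```

```text
[526.4 417.4 105. ]
[539.4 358.3 105. ]
[496.  343.1 105. ]
[481.1 394.9 105. ]
[510.7 378.4 105. ]
```

View pics/scene0_new.png

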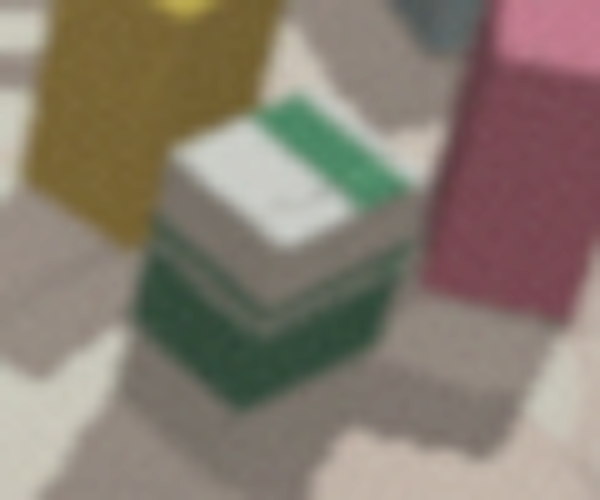

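Run:
```python
from h import *
for x,y in[(165,155),(295,95),(415,188),(285,250),(290,172)]:print(onz("scene",(325+x/10-.45,165+y/10-.45),105).round(1))
c=np.array([510.5,380,0])
plan((c+[0,0,185],.33,.26),(c+[0,0,83],.33,.26))
```

```text
[502.4 342.7 105. ]
[483.9 393.  105. ]
[530.9 411.8 105. ]
[548.8 362.2 105. ]
[516.9 377.3 105. ]
t 22.48 grasp [480.9 232.2 232.8] rowxyz [-28.1 250.2 202.8] F [ 1.  -0.2 -0.9] w 91.8 yaw -0.0649 tilt 0.2
turn [-0.09  -0.06  -0.384] shift [ -9.9 149.1  50.8] | 2.1 2.5
turn [-0.09  -0.06  -0.384] shift [ 10.3 149.1 150.8] | 2.1 3.4
```

Run:
```python
from h import *
c=np.array([513,379,0])
plan((c+[0,0,185],.35,.26))
```

```text
t 22.48 grasp [480.9 232.2 232.8] rowxyz [-28.1 250.2 202.8] F [ 1.  -0.2 -0.9] w 91.8 yaw -0.0649 tilt 0.2
turn [-0.095 -0.06  -0.404] shift [-12.4 148.3  51.3] | 2.2 2.5
```

Request:
step_arm:
  increments: "-0.04 -0.02 -0.16 -5 55 5 1; -0.07 -0.04 -0.3 -9 105 25 1; -0.095 -0.06 -0.404 -12.4 148.3 51.3 1; -0.095 -0.06 -0.404 -12.4 148.3 51.3 1; -0.095 -0.06 -0.404 -12.4 148.3 51.3 1; -0.095 -0.06 -0.404 -12.4 148.3 51.3 1"

```text
time: 23.22
tool_pos: [514.8, 375.1, 189.3]
tcp_rot: [-3.141, 0.263, -2.797]
contact_force: [0.2, -0.6, 0.1]
grip_width: 92.0
```

Run:
```python
from h import *
from plant import capture
c=np.array([513,379,0])
plan((c+[0,0,83],.35,.26))
f=capture("scene")["frame"][:,:,::-1];cv2.imwrite("pics/raw_scene9.png",f)
crop("pics/raw_scene9.png","pics/scene9.png",290,430,110,230,5)
```

```text
t 23.23 grasp [515.5 375.3 186.4] rowxyz [ -3.5 395.3 156.4] F [ 0.2 -0.6  0.1] w 92.0 yaw 0.3443 tilt 0.263
turn [-0.002  0.003 -0.005] shift [27.9  4.3 99.6] | 0.0 1.7
```

View pics/scene9.png

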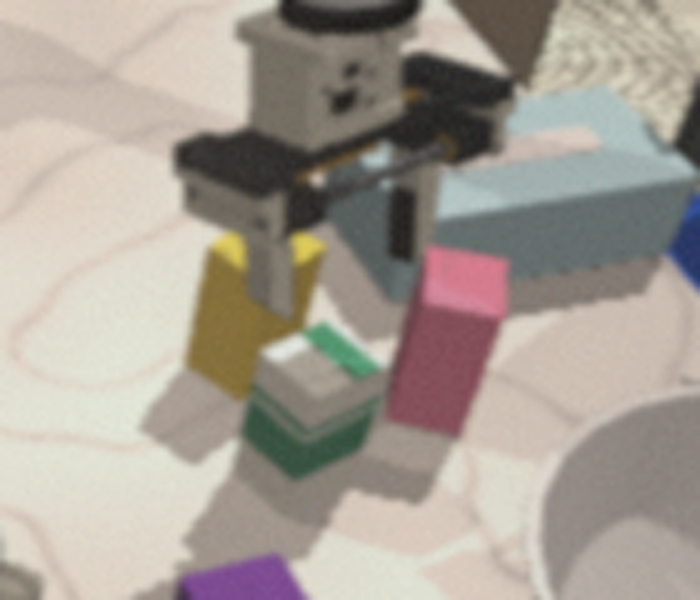

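The open jaws straddle the green/white carton at (315,370), clear of yellow and pink. Going down and gripping.

Request:
step_arm:
  increments: "0 0.003 -0.004 8 2 30 1; 0 0.003 -0.005 17 4 60 1; -0.002 0.003 -0.005 23 4.3 83 1; -0.002 0.003 -0.005 27.9 4.3 99.6 1; -0.002 0.003 -0.005 27.9 4.3 99.6 1; -0.002 0.003 -0.005 27.9 4.3 99.6 1; -0.002 0.003 -0.005 27.9 4.3 99.6 -1; -0.002 0.003 -0.005 27.9 4.3 99.6 -1; -0.002 0.003 -0.005 27.9 4.3 99.6 -1; -0.002 0.003 -0.005 27.9 4.3 99.6 -1; -0.002 0.003 -0.005 27.9 4.3 99.6 -1; -0.002 0.003 -0.005 27.9 4.3 99.6 -1; -0.002 0.003 -0.005 27.9 4.3 99.6 -1"

```text
time: 24.9
tool_pos: [511.6, 380.1, 85.1]
tcp_rot: [3.141, 0.259, -2.79]
contact_force: [-1.8, 3.1, 3.2]
grip_width: 60.2
```

Run:
```python
from h import *
o,p,R=state();g=p+3*R[:,2]
plan((g+[0,0,90],.35,.26),(W(135,-.4,300),YAW,.26),(W(70,60,300),YAW,.26))
```

```text
t 24.9 grasp [512.4 380.4  82.2] rowxyz [ -7.  400.2  52.2] F [-1.8  3.1  3.2] w 60.2 yaw 0.3516 tilt 0.259
turn [ 0.001 -0.001  0.001] shift [-23.    0.1 -87. ] | 0.0 1.4
turn [ 0.109 -0.001  0.406] shift [ -30.8 -423.1 -248.5] | 2.2 7.9
turn [ 0.109 -0.001  0.406] shift [   2.8 -341.4 -257.4] | 2.2 6.8
```

Gripped at 60.2 mm. Lifting straight up, then I'll look.

Request:
step_arm:
  increments: "0 0 0 -2 0 -8 -1; 0 0 0 -8 0 -30 -1; 0 0 0 -15.5 0 -58 -1; 0 0 0 -23 0.1 -87 -1; 0 0 0 -30 0.1 -115 -1; 0 0 0 -38 0.1 -144 -1; 0 0 0 -38 0.1 -144 -1"

```text
time: 25.78
tool_pos: [512.3, 379.9, 235.9]
tcp_rot: [3.141, 0.262, -2.791]
contact_force: [-0.8, -0.1, -2.7]
grip_width: 60.3
```

Run:
```python
from h import *
from plant import capture
plan((W(132,-.4,215),YAW,.26))
f=capture("scene")["frame"][:,:,::-1];cv2.imwrite("pics/raw_scene10.png",f)
crop("pics/raw_scene10.png","pics/scene10.png",290,430,60,230,4)
```

```text
t 25.77 grasp [513.1 380.2 233. ] rowxyz [ -6.2 400.  203. ] F [-0.8 -0.1 -2.7] w 60.3 yaw 0.3512 tilt 0.262
turn [0.109 0.002 0.406] shift [  32.6 -421.6  -21.5] | 2.2 6.8
```

View pics/scene10.png

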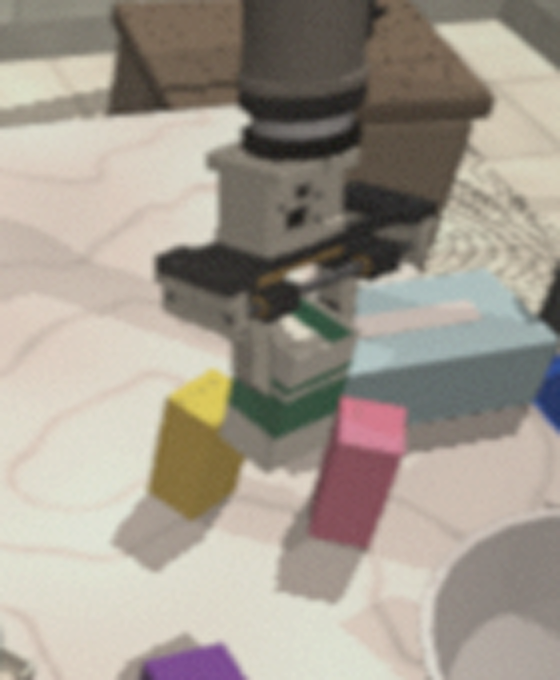

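The carton hangs upright in the grip at (290,370), 2.7 N, with yellow and pink undisturbed. Carrying it over to behind the row.

Request:
step_arm:
  increments: "0.02 0 0.06 5 -55 -8 -1; 0.04 0.001 0.13 9 -110 -14 -1; 0.06 0.001 0.2 14 -165 -20 -1; 0.07 0.001 0.27 18 -220 -21.5 -1; 0.09 0.001 0.33 22 -275 -21.5 -1; 0.109 0.002 0.406 26 -330 -21.5 -1; 0.109 0.002 0.406 30 -380 -21.5 -1; 0.109 0.002 0.406 32.6 -421.6 -21.5 -1; 0.109 0.002 0.406 32.6 -421.6 -21.5 -1; 0.109 0.002 0.406 32.6 -421.6 -21.5 -1; 0.109 0.002 0.406 32.6 -421.6 -21.5 -1"

```text
time: 27.2
tool_pos: [621.3, -27.6, 245.2]
tcp_rot: [-3.14, 0.255, 3.074]
contact_force: [-0.0, 0.5, -2.3]
grip_width: 60.0
```

Run:
```python
from h import *
from plant import capture
plan((W(132,-.4,130),YAW,.26),(W(132,-.4,83.2),YAW,.26))
for n in("top","scene"):
    f=capture(n)["frame"][:,:,::-1];cv2.imwrite(f"pics/raw_{n}11.png",f)
crop("pics/raw_scene11.png","pics/scene11.png",150,305,120,275,4)
```

```text
t 27.2 grasp [622.1 -27.6 242.3] rowxyz [130.6   0.7 212.3] F [-0.   0.5 -2.3] w 60.0 yaw -0.0676 tilt 0.255
turn [-0.001 -0.005  0.002] shift [19.5 -1.  80. ] | 0.0 1.3
turn [-0.001 -0.005  0.002] shift [ 31.3  -0.9 125.3] | 0.0 2.1
```

View pics/scene11.png

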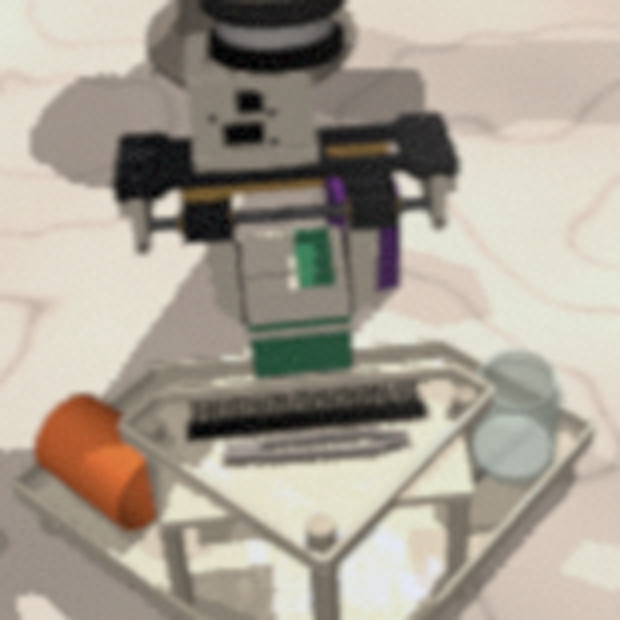

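Run:
```python
from h import *
f=lambda P:Ro.from_euler("z",-YAW).apply(P-RF).round(1)
s=cv2.imread("pics/raw_scene11.png");cv2.imwrite("pics/s11z.png",cv2.convertScaleAbs(cv2.resize(s[170:216,200:245],None,fx=12,fy=12,interpolation=cv2.INTER_CUBIC),alpha=1.5))
for v in(197,198,199,200,201):print(v,f(onz("scene",(224,v),265.3)))
```

```text
197 [175.4  -0.5 235.3]
198 [178.6  -0.7 235.3]
199 [181.7  -1.  235.3]
200 [184.8  -1.2 235.3]
201 [188.   -1.4 235.3]
```

View pics/s11z.png

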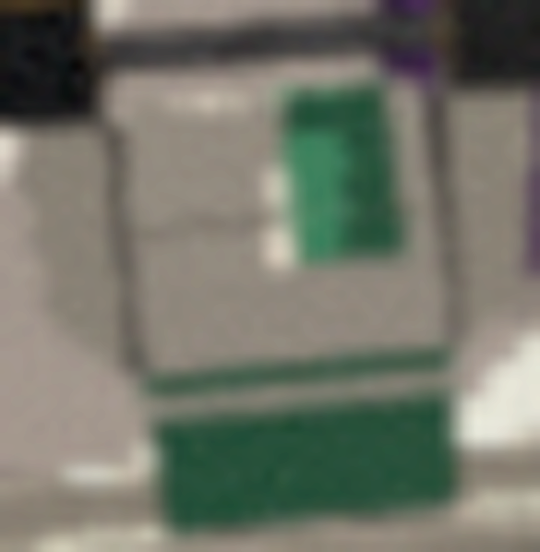

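Its back edge sits about 157 mm behind the lip, clear of the upper board at 171, and its front clears the row by about 7 mm. Lowering.

Request:
step_arm:
  increments: "0 -0.003 0.001 5 -0.5 20 -1; 0 -0.005 0.002 10 -1 40 -1; -0.001 -0.005 0.002 15 -1 60 -1; -0.001 -0.005 0.002 19.5 -1 80 -1; -0.001 -0.005 0.002 24 -1 97 -1; -0.001 -0.005 0.002 28 -1 112 -1; -0.001 -0.005 0.002 30 -1 120.5 -1; -0.001 -0.005 0.002 31 -1 124 -1; -0.001 -0.005 0.002 31 -1 124 -1"

```text
time: 28.42
tool_pos: [623.5, -30.0, 118.4]
tcp_rot: [-3.141, 0.262, 3.071]
contact_force: [0.7, -0.6, -1.7]
grip_width: 60.5
```

Run:
```python
from h import *
plan((W(127,-.4,83),-.07,.26),)
```

```text
t 28.43 grasp [624.2 -30.1 115.5] rowxyz [133.   -1.6  85.5] F [ 0.7 -0.6 -1.7] w 60.5 yaw -0.0705 tilt 0.262
turn [-0.     0.002 -0.   ] shift [6.4 1.2 0.9] | 0.0 0.1
```

Request:
step_arm:
  increments: "0 0 0 1.8 0.6 1 -1; 0 0 0 3.5 1.2 1.3 -1; 0 0.001 0 5 1.2 1.2 -1; 0 0.001 0 6 1.2 1 -1; 0 0.001 0 7 1.2 0.7 -1; 0 0.001 0 7 1.2 0.7 -1"

```text
time: 29.18
tool_pos: [616.7, -28.5, 115.8]
tcp_rot: [-3.141, 0.26, 3.071]
contact_force: [-0.2, 0.3, -2.4]
grip_width: 60.6
```

Run:
```python
from h import *
plan()
```

```text
t 29.18 grasp [617.5 -28.5 112.9] rowxyz [126.1  -0.5  82.9] F [-0.2  0.3 -2.4] w 60.6 yaw -0.0706 tilt 0.26
```

Still free, 0.7 mm above the board. Creeping on to contact with the row.

Request:
step_arm:
  increments: "0 0 0 0.5 0 -0.1 -1; 0 0 0 1 0 -0.3 -1; 0 0 0 1.4 0 -0.4 -1; 0 0 0 1.9 0 -0.5 -1; 0 0 0 1.9 0 -0.5 -1"

```text
time: 29.8
tool_pos: [614.9, -28.3, 115.7]
tcp_rot: [-3.141, 0.261, 3.071]
contact_force: [0.4, -0.6, -2.5]
grip_width: 60.2
```

Request:
step_arm:
  increments: "0 0 0 0.5 0 -0.1 -1; 0 0 0 1 0 -0.3 -1; 0 0 0 1.4 0 -0.4 -1; 0 0 0 1.9 0 -0.5 -1; 0 0 0 1.9 0 -0.5 -1"

```text
time: 30.42
tool_pos: [613.6, -28.5, 116.3]
tcp_rot: [-3.141, 0.262, 3.071]
contact_force: [3.8, -1.9, -1.2]
grip_width: 60.5
```

Request:
step_arm:
  increments: "0 0 0 0.5 0 0.4 -1; 0 0 0 1 0 0.8 -1; 0 0 0 1.3 0 1.4 -1; 0 0 0 1.5 0 1.8 -1; 0 0 0 1.5 0 1.8 -1"

```text
time: 31.05
tool_pos: [613.3, -28.3, 115.1]
tcp_rot: [-3.141, 0.265, 3.071]
contact_force: [5.1, -1.6, 4.9]
grip_width: 60.2
```

Run:
```python
from h import *
plan()
```

```text
t 31.05 grasp [614.1 -28.4 112.2] rowxyz [122.8  -0.6  82.2] F [ 5.1 -1.6  4.9] w 60.2 yaw -0.0705 tilt 0.265
```

Down on the board and pressed flush (5 N). Releasing, rising and clearing out.

Request:
step_arm:
  increments: "0 0 0 0.2 0 0 1; 0 0 0 0.2 0 0 1; 0 0 0 0.2 0 0 1; 0 0 0 0.2 0 0 1; 0 0 0 -3 0 -14 1; 0 0 0 -13 0 -50 1; 0 0 0 -26 0 -100 1; 0 0 0 -30 0 -140 1; 0 0 0 10 50 -150 1; 0 0 0 50 100 -150 1; 0 0 0 90 150 -150 1; 0 0 0 120 205 -150 1; 0 0 0 150 260 -150 1; 0 0 0 150 260 -150 1"

```text
time: 32.8
tool_pos: [445.1, 247.4, 220.4]
tcp_rot: [3.141, 0.26, 3.077]
contact_force: [0.1, -0.4, 0.9]
grip_width: 92.0
```

Run:
```python
from ov import *
from plant import capture
plan()
for n in("top","scene"):
    f=capture(n)["frame"][:,:,::-1];cv2.imwrite(f"pics/raw_{n}12.png",f)
crop("pics/raw_scene12.png","pics/scene12.png",150,305,160,275,5)
P=[W(x,y,105) for x in(0,50,100,150) for y in(30,-30)]+[W(0,110,14),W(0,-110,14),W(0,0,14)]
ov("top","pics/raw_top12.png","pics/ov12.png",250,325,145,218,10,P)
crop("pics/raw_top12.png","pics/top12.png",250,325,145,218,10)
```

```text
t 32.8 grasp [445.9 247.4 217.5] rowxyz [-64.1 262.9 187.5] F [ 0.1 -0.4  0.9] w 92.0 yaw -0.0649 tilt 0.26
```

View pics/scene12.png

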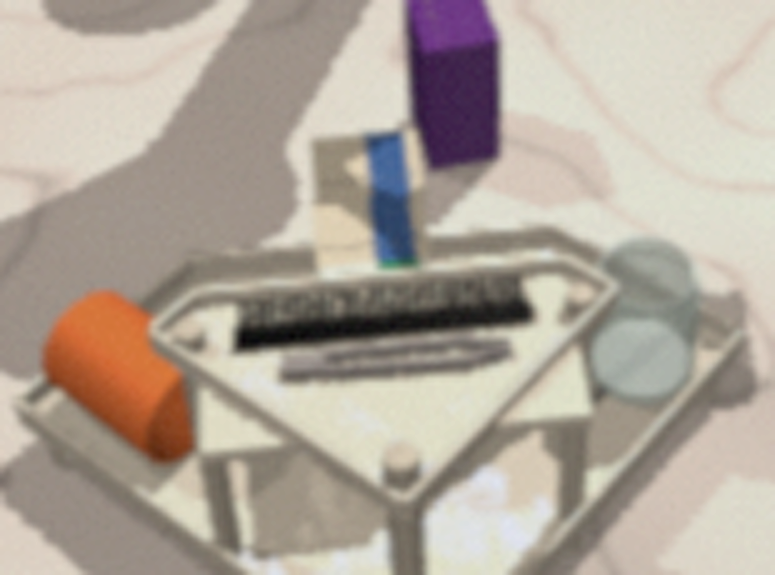

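View pics/ov12.png

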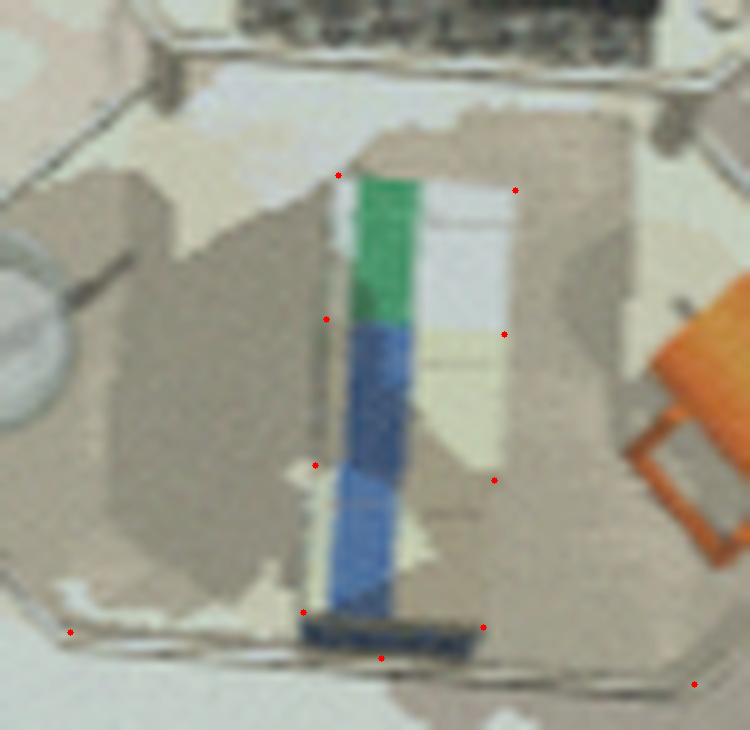

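The row stands upright, and the projected corners (red) match it closely. I'll measure the stripe lines per carton for any lateral steps or yaw.

```bash
cat > steps.py <<'E'
from h import *
import sys
def run(n,img,us=(-22,18),off=None):
    f=cv2.imread(img).astype(np.float32);f=cv2.GaussianBlur(f,(0,0),.6)
    sgn=-1 if n=="top" else 1
    for a in((6,44),(56,94),(106,144)):
        res=[]
        for x in np.arange(a[0],a[1]+.1,2):
            if n=="scene" and x>125: continue
            ys=np.arange(-20,32,.25);P=np.array([W(x,y,105) for y in ys]);uv=np.float32(proj(n,P))
            c=cv2.remap(f,uv[:,0].reshape(1,-1),uv[:,1].reshape(1,-1),cv2.INTER_CUBIC)[0]
            sat=1-c.min(1)/(c.max(1)+1e-3)   # shade-independent
            th=(np.percentile(sat,95)+np.percentile(sat,20))/2;k=np.where(sat>th)[0]
            if len(k): res.append((x,ys[k[0]],ys[k[-1]]))
        r=np.array(res)
        if len(r)<5: continue
        pr,pl=np.polyfit(r[:,0],r[:,1],1),np.polyfit(r[:,0],r[:,2],1)
        m=np.mean(a);print(n,a,"right edge y' %.1f slope %.3f | left %.1f slope %.3f | mid %.1f slope %.3f"%(np.polyval(pr,m),pr[0],np.polyval(pl,m),pl[0],(np.polyval(pr,m)+np.polyval(pl,m))/2,(pr[0]+pl[0])/2))
if __name__=="__main__":
    run(sys.argv[1],sys.argv[2])
E
for n in top scene; do python3 steps.py $n pics/raw_${n}12.png; done; echo; python3 steps.py top pics/raw_top8.png; python3 steps.py scene pics/raw_scene8.png
python3 - <<'E'
from h import *
for n in("top","scene"):
    s=cv2.imread(f"pics/raw_{n}12.png");a=(276,306,160,212) if n=="top" else (205,242,178,220)
    cv2.imwrite(f"pics/{n}12z.png",cv2.convertScaleAbs(cv2.resize(s[a[2]:a[3],a[0]:a[1]],None,fx=11,fy=11,interpolation=cv2.INTER_CUBIC),alpha=1.6))
E
```

```text
top (6, 44) right edge y' 3.1 slope -0.010 | left 20.8 slope 0.000 | mid 11.9 slope -0.005
top (56, 94) right edge y' 2.1 slope -0.009 | left 19.2 slope 0.026 | mid 10.7 slope 0.008
top (106, 144) right edge y' 2.7 slope 0.006 | left 21.9 slope 0.035 | mid 12.3 slope 0.020
scene (6, 44) right edge y' 3.5 slope 0.006 | left 19.3 slope 0.003 | mid 11.4 slope 0.004
scene (56, 94) right edge y' 2.2 slope 0.016 | left 18.4 slope 0.021 | mid 10.3 slope 0.019
scene (106, 144) right edge y' -24.4 slope -1.172 | left 26.9 slope 0.093 | mid 1.3 slope -0.539

top (6, 44) right edge y' 3.7 slope 0.017 | left 20.7 slope 0.008 | mid 12.2 slope 0.013
top (56, 94) right edge y' 2.1 slope 0.017 | left 19.8 slope 0.030 | mid 11.0 slope 0.023
top (106, 144) right edge y' -18.5 slope 0.104 | left 28.1 slope -0.466 | mid 4.8 slope -0.181
scene (6, 44) right edge y' 3.7 slope 0.016 | left 19.8 slope 0.023 | mid 11.7 slope 0.019
scene (56, 94) right edge y' 2.6 slope 0.018 | left 18.8 slope 0.025 | mid 10.7 slope 0.021
scene (106, 144) right edge y' -14.6 slope 0.152 | left 23.3 slope -0.129 | mid 4.4 slope 0.011
```

View pics/top12z.png

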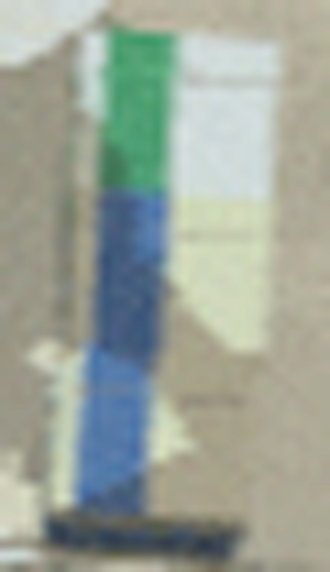

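View pics/scene12z.png

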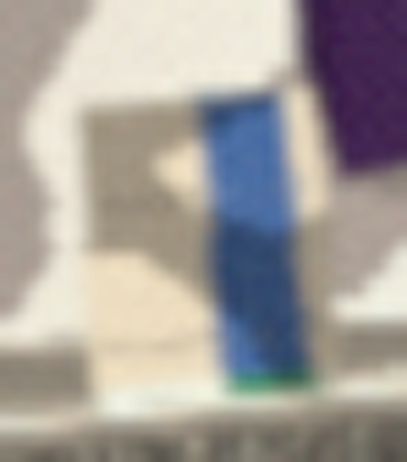

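Lateral steps are about 1 mm and yaw is within measurement noise (0.00 to 0.02 rad). The rear edge falls at x' of about 150 mm, so there are no gaps. As a last check, I'll see whether anything else moved.

Run:
```python
import cv2,numpy as np
im={n:[cv2.imread(f"pics/raw_{n}{k}.png") for k in(0,12)] for n in("top","scene")}
reg={"scene":{"yellow":(328,355,152,190),"pink":(366,392,158,198),"purple":(230,252,155,195),"cup":(156,192,216,256),"comb_tweez":(196,268,210,242),"jar":(265,292,205,242),"pump":(82,120,190,250)},"top":{"jar":(236,262,164,192),"cup":(310,346,168,204),"comb_tw":(270,320,132,152),"pump":(372,404,192,218),"purple":(256,277,234,258)}}
for n in reg:
    a,b=[cv2.cvtColor(x,cv2.COLOR_BGR2GRAY).astype(np.float32) for x in im[n]]
    for k,(x0,x1,y0,y1) in reg[n].items():
        s,r=cv2.phaseCorrelate(cv2.Sobel(a[y0:y1,x0:x1],5,1,0)+cv2.Sobel(a[y0:y1,x0:x1],5,0,1),cv2.Sobel(b[y0:y1,x0:x1],5,1,0)+cv2.Sobel(b[y0:y1,x0:x1],5,0,1));print(n,k,np.round(s,2),round(r,2))
f=im["top"][1];cv2.imwrite("pics/top12full.png",cv2.convertScaleAbs(cv2.resize(f,(800,600)),alpha=1.4))
```

```text
scene yellow [0.96 0.19] 0.69
scene pink [ 0.65 -0.04] 0.93
scene purple [ 0.25 -0.07] 0.67
scene cup [ 0.09 -0.07] 0.77
scene comb_tweez [-0.13 -0.05] 1.02
scene jar [ 0.56 -0.03] 0.9
scene pump [ 0.02 -0.  ] 1.06
top jar [0.44 0.05] 0.83
top cup [0.16 0.07] 0.96
top comb_tw [-0.15 -0.02] 0.95
top pump [-0.16  0.27] 0.89
top purple [ 0.5  -0.06] 0.52
```

View pics/top12full.png

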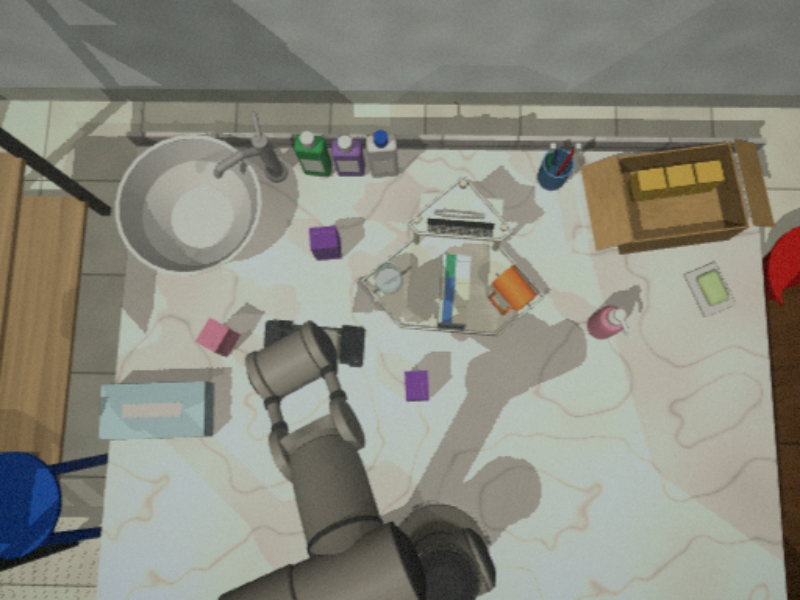

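The jar, cup, comb, tweezers, pump and decoys all appear in their original places; small shifts come from changed shadows. The arm is clear of everything, so I'm handing in.

```bash
python3 -c "
from plant import close_job;print(close_job())"
```

```text
the job is handed in; nothing more can be done
None
```

I restocked the soap row and handed the job in at about 33 s of the 69 s allowed. The two older blue-banded cartons went forward in their original order, the first against the lip. The new green-banded carton stands right behind them. Each carton was gripped across its sides, pressed home with 4–6 N, set down, and only then released.

- **Tilt:** a tilt of 0.7 rad was beyond wrist joint 5, so I pulled the rear carton out from under the upper board at 0.42 rad. I then re-gripped it more upright to seat it.
- **Row:** in the last pictures all three stand upright with no visible gaps, and the rear edge is about 150 mm from the lip. The gripper put them within about 0.6 mm of the lip's middle line.
- **Disagreement:** the stripes in the pictures suggest sideways steps of about 1–2 mm and yaw differences up to about 0.02 rad. That is close to what the cameras can resolve, so I left them.
- **Lip centre:** the lip end points gave a middle about 2 mm left of the centre I used; the upper board, posts and wings agreed with mine.
- **Bystanders:** shelf items, pump, purple and pink look-alikes matched their starting positions to about 0.7 px. The yellow one read 1.0 px, which I put down to changed shadows. The arm hid it in the final top view, so I could not confirm it there.

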